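# Reload the paint-swatch case and shut its lid

## Task

Load the swatch case: take out every plain grey blank and lay it flat on the desk clear of the case, and slide every coloured swatch slide that lies on the desk, leading edge first, under the rails of the channel painted in its own colour and fully home against the back stop. Then gently lower the lid until it is shut. Leave the jars and the thread spool as they are.

Things in the scene. Friction and masses are not known exactly. Their poses are not given: they have to be found in the camera images.
- case: swatch case fixed to the desk: plywood base, aluminium rails, 100 deep (x) x 193 wide (y) x 62 mm high at the back. Origin: in its middle, on top of its 6 mm foot, 6 mm above the desk; +x from the open front to the back wall. Three channels along x, centred at y = +56 (red), 0 (yellow), -56 mm (blue). Front of floor at x = -52 (bevelled down to -62), rail noses (radius 6.5) from -46.5, upturned lip ends from -40, back stop face at +30 mm.
- red_home (a point): where the red slide's origin lies when fully home in its channel, the left one, floor painted red. On the channel floor, 12 mm above the desk; +x is the way the slide goes in, z up. Each channel is 43 mm wide between rails and 11 mm high under the rails' lips (lip tops 14 mm, upturned ends 17 mm above the channel floor).
- yellow_home (a point): where the yellow slide's origin lies when fully home in its channel, the middle one, floor painted yellow. On the channel floor, 12 mm above the desk; +x is the way the slide goes in, z up. Between the lips each channel is open upward, 35 mm wide: the fin travels in that gap.
- blue_home (a point): where the blue slide's origin lies when fully home in its channel, the right one, floor painted blue. On the channel floor, 12 mm above the desk; +x is the way the slide goes in, z up. Only friction holds a slide in.
- lid (a joint): lid angle, rad: 0 shut, 2.0 fully open; starts at 1.8 to 1.95, standing up at the back. Stiff hinge: stays where left, moves with 2 to 4 N at its front edge. Grey plate 105 deep from the hinge x 195 wide x 6 mm; when shut its top is 68 mm above the desk.
- hinge_line (a point): middle of the lid's hinge axis, at the top of the back wall, 48 mm behind the case's origin (x = +48) and 62 mm above the desk; the axis runs along the case's y; the lid's underside lies in its plane
- lid_middle (a point): middle of the lid's outer face (its top when shut), 52.5 mm from the hinge; moves with the lid; z is the outward normal
- lid_tab (a point): outer end of the lid's tab, 123 mm from the hinge, on the middle of its 6 mm thickness; moves with the lid. Black tab, 50 mm wide (its sides can be pinched), projecting 18 mm beyond the skirt; points up when open. The skirt, 4 mm thick, hangs 46 mm below the lid along its front edge; shut, it stands 3 mm before the trailing edges of slides that are home, so the lid cannot shut over one that sticks out
- red_slide: loose slide: white plate 80 long (x) x 40 wide (y) x 8 mm with red paint patches and a solid red grip fin 32 (x) x 10 (y) x 34 mm tall on top (fin top 42 mm above the underside), fin centre at x = -23, y = 0 mm. About 70 g. Origin: centre of the underside; +x points to the leading edge (corner radius 6 mm). Starts flat on the desk, fin up. May be absent.
- yellow_slide: loose slide: white plate 80 long (x) x 40 wide (y) x 8 mm with yellow paint patches and a solid yellow grip fin 32 (x) x 10 (y) x 34 mm tall on top (fin top 42 mm above the underside), fin centre at x = -23, y = 0 mm. About 70 g. Origin: centre of the underside; +x points to the leading edge (corner radius 6 mm). Starts flat on the desk, fin up. May be absent.
- blue_slide: loose slide: white plate 80 long (x) x 40 wide (y) x 8 mm with blue paint patches and a solid blue grip fin 32 (x) x 10 (y) x 34 mm tall on top (fin top 42 mm above the underside), fin centre at x = -23, y = 0 mm. About 70 g. Origin: centre of the underside; +x points to the leading edge (corner radius 6 mm). Starts flat on the desk, fin up. May be absent.
- blank_a: plain grey blank in the red channel at the start (up to 20 mm short of home), to be taken out: same size, fin, weight and axes as the slides, but all grey, without patches. Its plate lies under the rails' lips, so it comes out only by sliding back along the channel; its fin stands up between them. May be absent.
- blank_b: plain grey blank in the yellow channel at the start (up to 20 mm short of home), to be taken out: same size, fin, weight and axes as the slides, but all grey, without patches. Its plate lies under the rails' lips, so it comes out only by sliding back along the channel; its fin stands up between them. May be absent.
- blank_c: plain grey blank in the blue channel at the start (up to 20 mm short of home), to be taken out: same size, fin, weight and axes as the slides, but all grey, without patches. Its plate lies under the rails' lips, so it comes out only by sliding back along the channel; its fin stands up between them. May be absent.
- blue_jar: blue pigment jar with black cap, 39 mm across, 54 mm tall, a bystander to leave alone; origin: centre of its underside
- thread_spool: red thread spool, 32 mm across, 42 mm tall, standing upright, a bystander to leave alone; origin: centre of its underside. Beyond it rises a paper pile 110 mm high with an open zip case on it (travel past at 0.3 m), left of it lies a respirator; the desk is clear where slides lie at the start, at about (0.46, 0.06), (0.56, 0.07) and (0.45, 0.35) m
- umber_jar: umber pigment jar with white cap, 49 mm across, 46 mm tall, a bystander to leave alone; origin: centre of its underside

How it is judged:
On the way, in this order (a step that is already met when the one before it is completed fails the run):
1. every grey blank lies flat on the desk clear of the case and every slide is fully home in the channel of its colour, the lid still open (x of red_slide in the frame of red_home between -0.0045 and 0.0045 m and y of red_slide in the frame of red_home between -0.005 and 0.005 m and z of red_slide in the frame of red_home between -0.003 and 0.005 m and x of yellow_slide in the frame of yellow_home between -0.0045 and 0.0045 m and y of yellow_slide in the frame of yellow_home between -0.005 and 0.005 m and z of yellow_slide in the frame of yellow_home between -0.003 and 0.005 m and x of blue_slide in the frame of blue_home between -0.0045 and 0.0045 m and y of blue_slide in the frame of blue_home between -0.005 and 0.005 m and z of blue_slide in the frame of blue_home between -0.003 and 0.005 m and height (world z) of blank_a between -0.005 and 0.005 m and angle between each of blank_a, blank_b, blank_c's own z axis and vertical below 0.1 rad and horizontal distance between each of blank_a, blank_b, blank_c and case above 0.12 m and height (world z) of blank_b between -0.005 and 0.005 m and height (world z) of blank_c between -0.005 and 0.005 m and value of joint lid above 0.8 rad), for 0.2 s.
2. the lid is shut (value of joint lid below 0.04 rad), for 0.2 s.
At the end, for the whole second after the job is handed in: Grey blanks flat on the desk, over 120 mm from the case's origin; every slide home in its colour's channel (4.5 mm lengthwise, 5 mm sideways, flat on the floor); lid shut (under 0.04 rad) (x of red_slide in the frame of red_home between -0.0045 and 0.0045 m and y of red_slide in the frame of red_home between -0.005 and 0.005 m and z of red_slide in the frame of red_home between -0.003 and 0.005 m and x of yellow_slide in the frame of yellow_home between -0.0045 and 0.0045 m and y of yellow_slide in the frame of yellow_home between -0.005 and 0.005 m and z of yellow_slide in the frame of yellow_home between -0.003 and 0.005 m and x of blue_slide in the frame of blue_home between -0.0045 and 0.0045 m and y of blue_slide in the frame of blue_home between -0.005 and 0.005 m and z of blue_slide in the frame of blue_home between -0.003 and 0.005 m and height (world z) of blank_a between -0.005 and 0.005 m and angle between each of blank_a, blank_b, blank_c's own z axis and vertical below 0.1 rad and horizontal distance between each of blank_a, blank_b, blank_c and case above 0.12 m and height (world z) of blank_b between -0.005 and 0.005 m and height (world z) of blank_c between -0.005 and 0.005 m and value of joint lid below 0.04 rad); the robot touches nothing.
It fails at once if the lid is slammed (faster than 3 rad/s) (velocity of joint lid below -3 rad/s).
It fails at once if a jar or the thread spool is shifted by more than 30 mm or knocked over (distance of any of blue_jar, thread_spool, umber_jar from where it was at the start of the episode above 0.03 m or angle between any of blue_jar, thread_spool, umber_jar's own z axis and vertical above 0.5 rad).
Of red_slide, yellow_slide, blue_slide only 2 to 3 are there at a start; the rules pass over those that are not, and their reading is None.
Of blank_a, blank_b, blank_c only 1 to 2 are there at a start; the rules pass over those that are not, and their reading is None.
At some moment in a run one of red_slide, yellow_slide, blue_slide, blank_a, blank_b, blank_c may be knocked a few centimetres aside while the robot is not near it.
It also fails if it takes over 210 s, if anything falls off the work surface, if the arm or the gripper's body presses on something with over 40 N, if the wrist force passes 120 N, or if a joint passes its speed limit or range.

## Robot

A 7-joint arm with a two-finger parallel gripper is mounted at the origin on a cart in front of the work surface, level with it; the furniture and walls round the work are solid. World frame = base frame: x ahead of the robot, y to its left, z up, the work surface at z = 0. Lengths are in m, angles in rad, forces in N, time in s.
With the tool pointing down it reaches from about 0.35 to 0.9 m from the base axis. Payload 8.1 kg.
Tool frame: the origin (TCP) lies at the very end of the fingers, on their centre line; the grasp point (between the pads) lies 19 mm behind it; z points along the fingers, y is the line along which they close (so a half turn about z gives the same grasp; the last joint's range is limited). The gripper opens to 92 mm and grips with 3 to 60 N. Pads are 19 mm wide; open, the fingers measure 130 mm over their backs; the gripper's body (75 mm by 190 mm) begins 47 mm behind the grasp point.
Start: joints at [-1.213, 0.434, 0.025, 1.573, -0.012, 1.134, -0.075], TCP at [0.278, 0.56, 0.227] pointing down, gripper open.
Joint ranges: [-2.62, 2.62], [-0.44, 2.09], [-1.27, 1.32], [0.08, 2.57], [-1.32, 4.46], [0.12, 2], [-2.74, 2.74]. Speed limits (rad/s): [2.22, 2.22, 3.01, 3.01, 3.14, 3.14, 3.14].

## Interface

Orientations are given as a rotation vector (axis times angle).
In Python, from cell import arm gives the robot as it stands.
- The arm moves only by the tool jog_arm, never from a script. Its argument "rows" is a list of rows, each a list of 3 entries, a list of its own where there are three numbers: the shift along the world's x, y, z in cm, then the turn, a rotation vector about the world's x, y, z in degrees, then the opening, from 0 (shut) to 1 (fully open). A call has 1 to 8 rows; each row is the pose to reach, as a shift and turn from the pose commanded when the call began; what a row does not reach only later rows make up. A row lasts 1/8 s, in which the tool goes at most 62.5 mm and 10.7 degrees, less where a joint would pass 70% of its speed; a pose out of reach is approached as far as the arm can. A call with a gripper value outside its range is refused whole. The fingers move at their own pace and stop on an object; "newtons" is the grip in N (left out, the last holds). Time passes only in rows, so rows that repeat a pose let the fingers close. It gives the time, the measured TCP pose, the force, the opening and the grip force at its end, in the units of the state.
- arm.observe(): the state, without advancing time (a new reading comes with each control period).
- arm.get_image(name): name is "scene" or "top" or "wrist"; returns a dict with "img" (400x640x3 uint8, red, green, blue), "depth" (400x640 float32, m along the optical axis (not along the pixel's ray), 0 where there is no reading), "fx", "fy", "cx", "cy" (pixels), "rvec" (rotation vector, rad) and "tvec" (3), from world to camera coordinates, as OpenCV has them; the wrist camera has in their place "mount" (4x4, takes a point from camera to tool coordinates, whose origin is the TCP and whose axes are the flange's). Camera axes: x right, y down, z forward; pixel columns grow to the right and rows downward; lengths in m; the calibration is good to about 2 mm. A picture is of the moment at which its call begins: read the wrist's pose just before it.
- arm.sign_off(): hands the job in; it is judged then, once.
The state is a dict: "clock": time; "joints": joint angles; "dq": joint speeds; "joint_efforts": joint torques, N m; "position": TCP position; "ee_rot": TCP orientation; "force": force on the tool from outside, world axes, zero at the start; "ft_torque": the same for the moment, N m; "width": opening from 0.0 (shut) to 1.0 (fully open); "gripper_force": force on a finger pad.
Only numpy, scipy, OpenCV 4.12 (cv2) and the standard library are available. Lean on these libraries where they do the work, as an engineer would, in place of code of your own. Each camera call takes 0.05 s, during which the arm holds its last target. There are 200 camera calls.

## Working session

There is one attempt and no reset: what is moved stays moved. The work goes in short steps, Python scripts to look and compute and a tool call to move; the robot and the scene stay as the last step left them, time stands still between calls to the robot, and variables do not carry over. Pictures are saved under pics/ and viewed, at most 14 in all, crops included, and the job is handed in when it is done.

Besides the shell and the picture viewer there is one more tool, called after ">>>" as name(argument=value, ...), one argument or row to a line, values as JSON. jog_arm: Moves the arm, as the interface text tells. Its arguments: {"type":"object","properties":{"rows":{"type":"array","items":{"type":"array"}},"newtons":{"type":"number"}},"required":["rows"]}

```bash
mkdir -p pics; ls
python3 - <<'E'
from cell import arm
import cv2,numpy as np
s=arm.observe();print(s)
for n in("scene","top"):
    d=arm.get_image(n);cv2.imwrite(f"pics/{n}0.png",d["img"][...,::-1]);np.savez(f"{n}0.npz",**d)
    R=cv2.Rodrigues(np.array(d["rvec"],float))[0];print(n,d["fx"],d["cx"],-R.T@np.array(d["tvec"]).ravel(),R[2])
print(arm.get_image("wrist")["mount"])
E
```

```text
pics
{'clock': 0.0, 'joints': array([-1.21257983,  0.4352409 ,  0.02494506,  1.57406536, -0.01158315,
        1.13394358, -0.07511069]), 'dq': array([ 0.00039631, -0.00010405,  0.00019702,  0.00093583,  0.00039926,
       -0.00161673,  0.00208187]), 'joint_efforts': array([ 6.19374623e-04, -6.67830563e+01,  9.85500924e-01, -3.14464974e+01,
       -6.04389142e-02,  4.27285081e-02,  2.06032705e-04]), 'position': array([0.27775214, 0.55935958, 0.22594576]), 'ee_rot': array([-7.17487046e-01, -3.05835249e+00,  2.35377804e-03]), 'force': array([0.20156538, 0.28168935, 0.07579947]), 'ft_torque': array([-0.00824918, -0.01543251, -0.077379  ]), 'gripper_force': 0.0, 'width': 0.9995423932171607}
scene 383.58915670413796 312.9639039882868 [ 0.10245365 -0.56514047  0.55351311] [ 0.48323683  0.73967684 -0.46835919]
top 491.050364772591 319.82904085471796 [0.34040128 0.18630445 1.25381578] [ 0.18497018 -0.01658847 -0.98260412]
[[-8.03665506e-05 -9.61572353e-01 -2.74551639e-01  7.47827507e-02]
 [ 9.99999522e-01 -3.44771077e-04  9.14785373e-04  3.32898618e-05]
 [-9.74289788e-04 -2.74551434e-01  9.61571922e-01 -1.58483027e-01]
 [ 0.00000000e+00  0.00000000e+00  0.00000000e+00  1.00000000e+00]]
```

View pics/scene0.png

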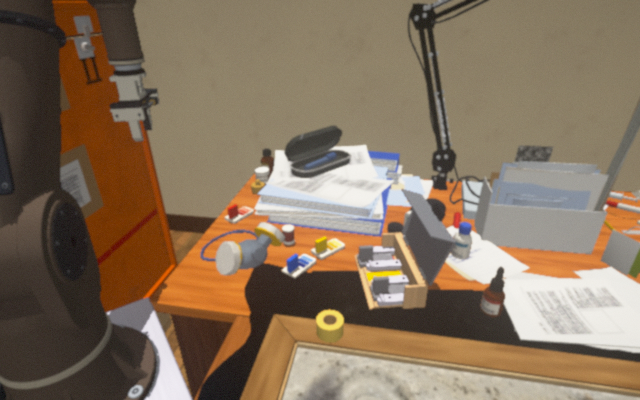

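View pics/top0.png

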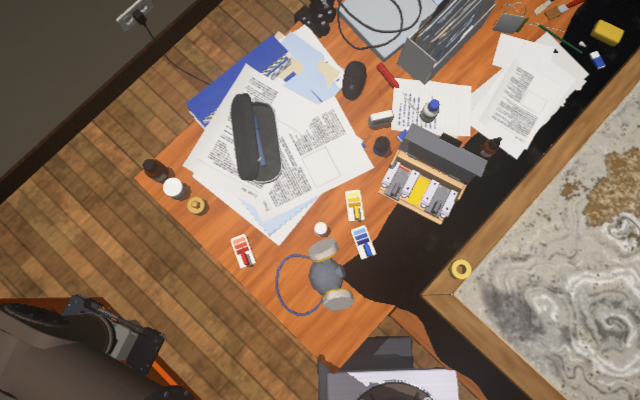

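Top view: case at about (423,190), opening to the lower-left, with grey blanks in the red and blue channels. Slides are red (243,250), yellow (354,205), blue (363,241). Next I measure from the point cloud.

```bash
cat > h.py <<'E'
import numpy as np,cv2
from cell import arm
from scipy.spatial.transform import Rotation as Rot
def cloud(d,pose=None):
    z=d["depth"].astype(float);v,u=np.indices(z.shape)
    P=np.stack([(u-d["cx"])/d["fx"]*z,(v-d["cy"])/d["fy"]*z,z],-1)
    if pose is None:
        R=cv2.Rodrigues(np.array(d["rvec"],float))[0];W=(P-np.array(d["tvec"]).ravel())@R
    else:
        M=np.array(d["mount"]);T=P@M[:3,:3].T+M[:3,3]
        W=T@Rot.from_rotvec(pose["ee_rot"]).as_matrix().T+pose["position"]
    W[z<=0]=np.nan
    return W
def hue(d):
    return cv2.cvtColor(np.ascontiguousarray(d["img"]),cv2.COLOR_RGB2HSV)
def rect(p): # centre, long axis angle deg (0..180), sizes
    c,(w,h),a=cv2.minAreaRect((p[:,:2]*1000).astype(np.float32))
    if h>w: w,h,a=h,w,a+90
    return np.round(np.array(c),1),round(a%180,1),round(w,1),round(h,1)
def look(n):
    s=arm.observe();d=arm.get_image(n);return d,cloud(d,s if n=="wrist" else None),hue(d)
E
python3 - <<'E'
from h import *
d=dict(np.load("top0.npz"));W=cloud(d);H=hue(d)
v,u=np.indices(H.shape[:2])
for n,(cu,cv_),hs in(("red",(243,250),(0,178)),("yel",(354,205),(25,)),("blu",(363,241),(112,))):
    near=(np.hypot(u-cu,v-cv_)<26)
    a=near&(W[...,2]>.004)&(W[...,2]<.06);b=a&(W[...,2]>.03)
    print(n,"all",rect(W[a]),a.sum(),"fin",W[b].mean(0),b.sum(),rect(W[b]))
# jars
for n,(cu,cv_) in dict(spool=(320,229),a=(381,147),b=(431,105),c=(490,147)).items():
    print(n,W[cv_,cu])
# case
m=(u>370)&(u<480)&(v>130)&(v<225)&(W[...,2]>.025)&(W[...,2]<.3)
print("case",rect(W[m]))
fin=m&(W[...,2]>.046)&(W[...,2]<.058);n,l,st,_=cv2.connectedComponentsWithStats(fin.astype(np.uint8))
for i in range(1,n):
    if st[i,4]>12: print(st[i],W[l==i].mean(0),rect(W[l==i]))
ye=m|((u>370)&(u<480)&(v>130)&(v<225));y=ye&(H[...,1]>120)&(abs(H[...,0].astype(int)-27)<5)&(W[...,2]<.03);print("yel",y.sum(),np.nanmean(W[y],0),rect(W[y]))
cv2.imwrite("pics/topcrop.png",cv2.resize(d["img"][100:280,220:500,::-1],None,fx=2.85,fy=2.85,interpolation=cv2.INTER_CUBIC))
for q in [(420,100),(424,190)]:print(W[q[1],q[0]])
E
```

```text
red all (array([458.1, 368.5]), 158.6, 123.2, 110.9) 523 fin [0.43282253 0.35583624 0.0412467 ] 62 (array([461.7, 343.8]), 156.7, 93.9, 25.0)
yel all (array([561.,  82.]), 2.1, 132.1, 107.4) 547 fin [0.53742577 0.07608983 0.04089138] 55 (array([538.2,  75.9]), 5.2, 30.9, 9.8)
blu all (array([465.9,  55.6]), 164.0, 129.7, 123.3) 773 fin [0.45687584 0.05751173 0.04056771] 69 (array([481.6,  75.2]), 166.1, 90.0, 80.5)
spool [0.49697512 0.16750246 0.04156891]
a [0.7008285  0.00653454 0.05418627]
b [ 0.79630729 -0.11952501  0.08999181]
c [ 0.69104655 -0.26823229  0.06313455]
case (array([633.4, -79.4]), 65.1, 254.6, 150.4)
[375 136  15  15 177] [0.71139161 0.00376666 0.05349639] (array([712.2,   3.4]), 174.5, 37.1, 36.2)
[396 156  25  14  42] [ 0.65786074 -0.06100358  0.05279232] (array([660.1, -60.6]), 59.9, 68.7, 7.3)
[422 169  42  23  79] [ 0.61036122 -0.14443331  0.05316706] (array([ 614. , -143.9]), 59.2, 112.9, 10.2)
[391 182   9  12  49] [ 0.59434561 -0.02345714  0.05346261] (array([594.7, -23.7]), 151.0, 30.7, 9.0)
[456 192   6   9  15] [ 0.5689172  -0.17967116  0.05348924] (array([ 568.8, -180.4]), 150.7, 19.3, 6.1)
[432 200  10  12  54] [ 0.54646652 -0.12437194  0.05249003] (array([ 547.2, -124.7]), 148.9, 32.3, 10.0)
yel 322 [ 0.59302941 -0.08867797  0.01209154] (array([593.3, -88.9]), 149.7, 76.1, 29.3)
[ 0.84250795 -0.11188731  0.01010737]
[ 0.59456381 -0.10476504  0.01415657]
```

View pics/topcrop.png

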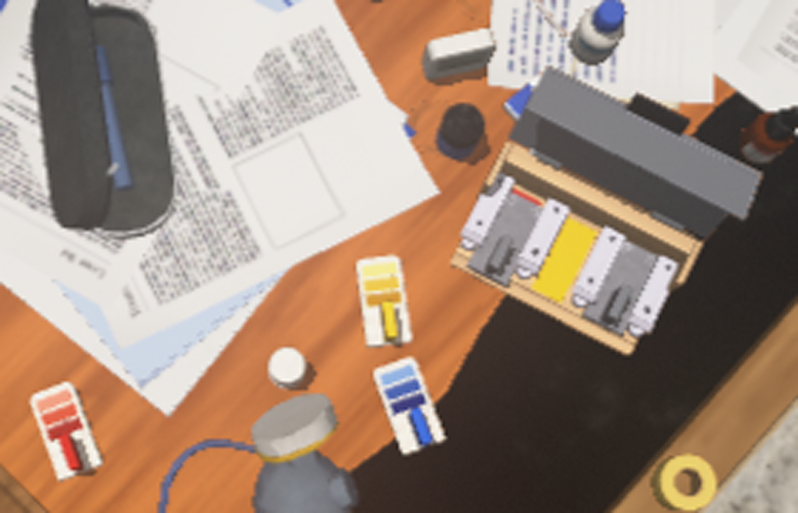

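Crop: red channel blank fin at crop (497,255), blue channel blank (617,305), yellow channel empty; spool's white top at (288,367). Now the fin poses, the free desk space and the pile's clearance.

Run:
```python
from h import *
d=dict(np.load("top0.npz"));W=cloud(d);H=hue(d).astype(int)
v,u=np.indices(H.shape[:2])
for n,(cu,cv_),h in(("red",(243,250),0),("yel",(354,205),27),("blu",(363,241),110)):
    b=(np.hypot(u-cu,v-cv_)<26)&(W[...,2]>.03)&(W[...,2]<.05)&(H[...,1]>120)&(np.minimum(abs(H[...,0]-h),180-abs(H[...,0]-h))<12)
    p=(np.hypot(u-cu,v-cv_)<26)&(W[...,2]>.004)&(W[...,2]<.012)&(H[...,1]<60)&(H[...,2]>140)
    print(n,"fin",rect(W[b]),b.sum(),"plate",rect(W[p]),p.sum())
s=(np.hypot(u-320,v-229)<9)&(W[...,2]>.035);print("spool",rect(W[s]))
# 2cm height map, max z in cm
x0,y0=.30,-.40
ok=np.isfinite(W[...,2]);ix=((W[...,0]-x0)/.02).astype(float);iy=((W[...,1]-y0)/.02)
M=np.full((30,45),-9.)
for a,b,z in zip(ix[ok],iy[ok],W[...,2][ok]):
    if 0<=a<30 and 0<=b<45: M[int(a),int(b)]=max(M[int(a),int(b)],z*100)
print("cols y from .48 down to -.40; rows x from .88 down")
for i in range(29,-1,-1): print(f"{x0+.02*i:.2f}"," ".join("  ." if M[i,j]==-9 else f"{M[i,j]:3.0f}" for j in range(44,-1,-1)))
```

```text
red fin (array([431.1, 356.8]), 20.6, 32.5, 8.5) 53 plate (array([452.4, 365.1]), 19.8, 79.5, 39.5) 204
yel fin (array([538.2,  75.8]), 6.4, 30.9, 9.6) 53 plate (array([548.6,  76.6]), 6.0, 105.4, 39.8) 225
blu fin (array([444.5,  52.3]), 17.3, 31.3, 10.0) 50 plate (array([479.3,  62.2]), 16.5, 106.2, 43.0) 276
spool (array([500.8, 167.4]), 88.7, 29.9, 28.5)
cols y from .48 down to -.40; rows x from .88 down
0.88   .   .   .   .  10  10  10  13  13  12   7   7   7   9  10   1   1   1   2   1   4   4   4   2   0   0   2   2   2   2  15  15   5   2   2   1   1   1   1   1   2   3   3   2   2
0.86   .   .   .  10  10  10  12  13  13  12  12  11  10  10  10   9   4   2   2   1   3   4   3   0   1   1   2   2   2   2   2   2   2   2   2   1   1   1   1   1   3   3   3   2   2
0.84   .  10  10  10  10  10  13  12  12  12  11  11  11  10  10  10   5   2   2   0   2   2   1   1   0   1   2   2   2   2   2   2   2   2   2   1   1   1   1   3   3   3   2   2   2
0.82  10  10  10  10  10  13  13  12  11  11  11  11  11  11  11  10  10   5  10   0   0   0   0   1   1   0   2   2   2   2   1   2 
[... 4161 characters left out ...]
1   0   1   2   0   0   0   4   5   5   5   4   1   1   1   1   1   1   1   1   1   1   4   4   7   7   7   4   3   3   3   3   3   3   3   3   3
0.34   .   .   .   .   .   .   .   0   0   0   1   2   0   0   0   3   6   8   8   8   5   1   1   1   1   1   1   1   1   4   4   4   4   4   4   3   3   3   3   3   3   3   3   3   3
0.32   .   .   .   .   .   .   .   .   0   1   1   1   1   0   0   1   7   8   9   8   7   1   1   1   1   1   1   1   4   4   4   4   4   3   3   3   3   3   3   3   3   3   3   3   3
0.30  66   .   .   .   .   .   .   .   .   1   1   1   1   0   1   2   6   6   6   6   5   1   0   1   1   1   1   1   1   4   4   4   4   4   4   3   3   3   3   3   3   3   3   3   3
```

>>> jog_arm(
  rows=[
    [[0, 0, 6], [0, 0, 0], 1],
    [[3, -8, 9], [0, 0, -2], 1],
    [[5, -14, 9], [0, 0, -4], 1],
    [[7, -20, 9], [0, 0, -4], 1],
    [[9, -26, 9], [0, 0, -4], 1],
    [[11, -32, 9], [0, 0, -4], 1],
    [[13, -38, 9], [0, 0, -4], 1],
    [[15, -44, 9], [0, 0, -4], 1],
  ],
)

```text
clock: 1.15
position: [0.4183, 0.1474, 0.3168]
ee_rot: [0.824, 3.031, 0.001]
force: [0.8, -0.3, -0.4]
width: 0.998
gripper_force: 0.0
```

>>> jog_arm(
  rows=[
    [[2, -5, 0], [0, 0, 0], 0.5],
    [[4, -10, 0], [0, 0, 0], 0.5],
    [[5.5, -14, 0], [0, 0, 0], 0.5],
    [[5.5, -14, 0], [0, 0, 0], 0.5],
    [[5.5, -14, 0], [0, 0, 0], 0.5],
  ],
)

```text
clock: 1.78
position: [0.4727, 0.0102, 0.3165]
ee_rot: [-0.823, -3.031, -0.0]
force: [-0.3, 0.1, -0.9]
width: 0.521
gripper_force: 0.0
```

Run:
```python
from h import *
d=dict(np.load("top0.npz"));W=cloud(d)
for x,y in[(.40,-.03),(.42,.0),(.39,-.08),(.46,.22),(.45,-.05),(.36,0)]:
    m=np.hypot(W[...,0]-x,W[...,1]-y)<.02;print(x,y,np.median(W[m][:,2]).round(4))
s=arm.observe();print(s["position"],s["ee_rot"])
d,W,H=look("wrist");print(d["fx"]);np.savez("w1.npz",W=W,img=d["img"]);cv2.imwrite("pics/w1.png",d["img"][...,::-1])
```

```text
0.4 -0.03 0.0019
0.42 0.0 0.0022
0.39 -0.08 0.0054
0.46 0.22 -0.001
0.45 -0.05 0.0036
0.36 0 0.0022
[0.47272305 0.01020508 0.31649546] [-8.23229211e-01 -3.03107226e+00 -2.79955126e-04]
338.199782851471
```

View pics/w1.png

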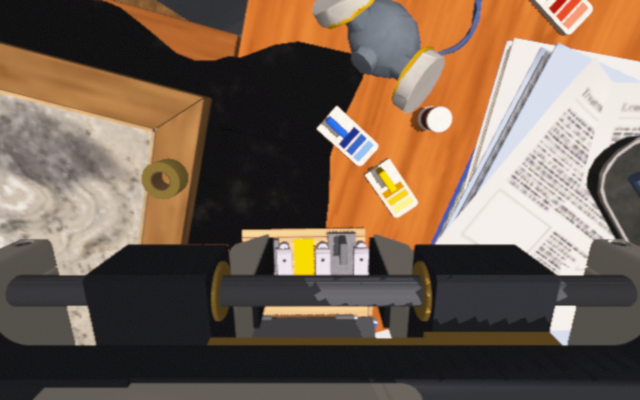

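Wrist view: spool at (436,118), blue slide (345,137), yellow (390,187); the case is partly hidden behind the fingers, so I move over it for the close look.

>>> jog_arm(
  rows=[
    [[4, -4, 0], [0, 0, 0], 0.5],
    [[7.4, -7.1, 0], [0, 0, 0], 0.5],
    [[7.4, -7.1, 0], [0, 0, 0], 0.5],
    [[7.4, -7.1, 0], [0, 0, 0], 0.5],
  ],
)

```text
clock: 2.33
position: [0.5467, -0.0599, 0.3163]
ee_rot: [-0.821, -3.031, -0.0]
force: [0.4, 0.4, 0.3]
width: 0.503
gripper_force: 0.0
```

Run:
```python
from h import *
q=np.load("w1.npz")["W"]
for p in[(250,150),(300,100),(290,70),(340,200),(300,200),(480,110),(355,95),(215,25)]:print(p,q[p[1]-2:p[1]+3,p[0]-2:p[0]+3].reshape(-1,3).mean(0).round(4))
s=arm.observe();print(s["position"])
d,W,H=look("wrist");np.savez("w2.npz",W=W,img=d["img"]);cv2.imwrite("pics/w2.png",d["img"][...,::-1])
```

```text
(250, 150) [ 0.4125 -0.0683  0.004 ]
(300, 100) [0.3907 0.0263 0.0033]
(290, 70) [0.352  0.0346 0.0035]
(340, 200) [5.397e-01 3.600e-03 4.000e-04]
(300, 200) [ 0.5092 -0.0458  0.005 ]
(480, 110) [ 0.5254  0.2303 -0.    ]
(355, 95) [0.4224 0.093  0.0016]
(215, 25) [ 0.109  -0.086  -0.4684]
[ 0.54665457 -0.05989922  0.31630576]
```

View pics/w2.png

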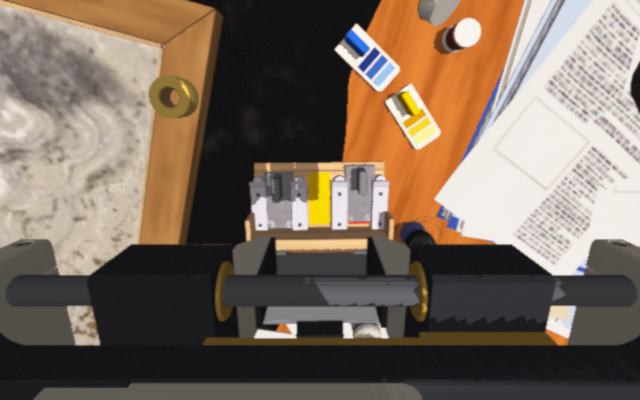

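Run:
```python
from h import *
q=np.load("w2.npz");W=q["W"];H=cv2.cvtColor(q["img"],cv2.COLOR_RGB2HSV).astype(int)
v,u=np.indices(H.shape[:2]);box=(u>240)&(u<395)&(v>150)&(v<235)
lip=box&(W[...,2]>.020)&(W[...,2]<.034)
n,l,st,_=cv2.connectedComponentsWithStats(lip.astype(np.uint8))
for i in range(1,n):
    if st[i,4]>60: print("lip",st[i],rect(W[l==i]),W[l==i][:,2].mean().round(4))
fin=box&(W[...,2]>.044)&(W[...,2]<.06)
n,l,st,_=cv2.connectedComponentsWithStats(fin.astype(np.uint8))
for i in range(1,n):
    if st[i,4]>30: print("fin",st[i],rect(W[l==i]),W[l==i][:,2].mean().round(4))
th=np.radians(-30.3);e=np.array([np.cos(th),np.sin(th)]);nn=np.array([-e[1],e[0]])
E=W[...,:2]@e;N=W[...,:2]@nn
# profile along e in the yellow channel and lateral extent of base front
for k in [.2235]:
    m=box&(abs(N-k)<.010)
    for a in np.arange(.49,.65,.004):
        b=m&(E>=a)&(E<a+.004)
        if b.sum(): print(f"{a:.3f}",b.sum(),W[b][:,2].mean().round(4),H[b].mean(0).round(0))
f=box&(E>.51)&(E<.525)&(W[...,2]>.009);print("lat",np.percentile(N[f],[0,1,99,100]))
```

```text
lip [ 249  166  140   67 5166] (array([590.5, -89.2]), 60.5, 192.0, 90.3) 0.0248
fin [358 170   9  26 207] (array([593.4, -26.2]), 149.5, 32.2, 10.1) 0.0537
fin [271 177   9  26 210] (array([ 545.2, -127.3]), 150.0, 31.2, 10.0) 0.0535
fin [374 215  19  20  76] (array([663.4, -27.8]), 119.3, 33.6, 13.3) 0.051
fin [246 217   7  18  59] (array([ 570.6, -181.9]), 163.4, 25.2, 5.3) 0.0527
0.490 42 0.0053 [93. 20. 20.]
0.494 40 0.0052 [109.  19.  20.]
0.498 34 0.0056 [127.  24.  20.]
0.502 38 0.0055 [81. 36. 26.]
0.506 45 0.0071 [ 16. 109. 178.]
0.510 49 0.0095 [ 17. 105. 216.]
0.514 44 0.0112 [ 16. 116. 190.]
0.518 40 0.0129 [ 24. 225. 215.]
0.522 33 0.0129 [ 25. 255. 212.]
0.526 39 0.013 [ 26. 255. 217.]
0.530 42 0.0129 [ 26. 255. 214.]
0.534 42 0.013 [ 26. 255. 216.]
0.538 37 0.0131 [ 26. 255. 213.]
0.542 33 0.0127 [ 26. 255. 216.]
0.546 42 0.0129 [ 26. 255. 214.]
0.550 41 0.0129 [ 26. 255. 218.]
0.554 36 0.0133 [ 26. 255. 218.]
0.558 39 0.013 [ 26. 255. 244.]
0.562 38 0.013 [ 27. 255. 248.]
0.566 40 0.0128 [ 27. 255. 248.]
0.570 29 0.0129 [ 26. 255. 248.]
0.574 40 0.013 [ 26. 255. 248.]
0.578 37 0.0132 [ 26. 255. 248.]
0.582 34 0.0128 [ 26. 255. 248.]
0.586 42 0.013 [ 26. 255. 248.]
0.590 32 0.0132 [ 26. 249. 247.]
0.594 37 0.0124 [ 20. 145. 237.]
0.598 128 0.0288 [ 15. 111. 120.]
lat [0.1310982  0.13280664 0.30946316 0.31102134]
```

Wrist close-up: yellow floor at (320,195), blank fins at (362,180) and (275,187). Case origin ≈ (0.602, −0.095), yaw ≈ −30.2°; the floor steps up at the back stop exactly where the given sizes put it. Yellow slide goes first.

>>> jog_arm(
  rows=[
    [[0, 4, -3], [0, 0, 10], 0.45],
    [[-0.5, 9, -8], [0, 0, 20], 0.45],
    [[-0.5, 13.5, -12], [0, 0, 30], 0.45],
    [[-0.5, 13.5, -16], [0, 0, 36.5], 0.45],
    [[-0.5, 13.5, -16], [0, 0, 36.5], 0.45],
  ],
)

```text
clock: 3.0
position: [0.539, 0.0751, 0.1546]
ee_rot: [0.171, -3.131, 0.001]
force: [-0.0, -1.0, -0.4]
width: 0.449
gripper_force: 0.0
```

>>> jog_arm(
  rows=[
    [[0, 0, 0], [1, -10, 0], 0.4],
    [[0, 0, 0], [2.1, -19.9, 0], 0.4],
    [[0, 0, 0], [2.1, -19.9, 0], 0.4],
  ],
)

```text
clock: 3.38
position: [0.5378, 0.0724, 0.1568]
ee_rot: [-0.144, 2.792, 0.027]
force: [0.6, 0.1, 1.1]
width: 0.401
gripper_force: 0.0
```

Run:
```python
from h import *
s=arm.observe();print(s["position"],Rot.from_rotvec(s["ee_rot"]).as_matrix().round(3))
d,W,H=look("top");v,u=np.indices(H.shape[:2]);H=H.astype(int)
d2,W2,H2=look("wrist");H2=H2.astype(int)
cv2.imwrite("pics/w3.png",d2["img"][...,::-1])
for X,h in((W,H),(W2,H2)):
  b=(X[...,2]>.03)&(X[...,2]<.05)&(h[...,1]>120)&(abs(h[...,0]-27)<6)&(np.hypot(X[...,0]-.54,X[...,1]-.076)<.05);print(b.sum(), rect(X[b]) if b.sum()>5 else 0)
```

```text
[0.53775178 0.07242676 0.15680026] [[-0.936 -0.103  0.338]
 [-0.097  0.995  0.037]
 [-0.34   0.002 -0.941]]
0 0
466 (array([537.2,  73.2]), 6.2, 31.9, 8.9)
```

>>> jog_arm(
  rows=[
    [[0.2, 0.1, -6], [0, 0, 0], 0.4],
    [[0.2, 0.1, -11], [0, 0, 0], 0.4],
    [[0.2, 0.1, -13.4], [0, 0, 0], 0.4],
    [[0.2, 0.1, -13.4], [0, 0, 0], 0.4],
    [[0.2, 0.1, -13.4], [0, 0, 0], 0],
    [[0.2, 0.1, -13.4], [0, 0, 0], 0],
    [[0.2, 0.1, -13.4], [0, 0, 0], 0],
    [[0.2, 0.1, -13.4], [0, 0, 0], 0],
  ],
  newtons=25,
)

```text
clock: 4.47
position: [0.5466, 0.0758, 0.0245]
ee_rot: [-0.142, 2.789, 0.03]
force: [0.0, -0.8, 0.0]
width: 0.111
gripper_force: 25.0
```

>>> jog_arm(
  rows=[
    [[0, 0, 1], [0, 0, 0], 0],
    [[0, 0, 4], [0, 0, 0], 0],
    [[-2, -1, 7], [0, 0, 0], 0],
    [[-2, -1, 7], [0, 0, 0], 0],
  ],
)

```text
clock: 4.97
position: [0.525, 0.0653, 0.0955]
ee_rot: [-0.143, 2.788, 0.03]
force: [1.1, 0.7, -0.5]
width: 0.106
gripper_force: 25.0
```

```bash
cat >> h.py <<'E'
O=np.array([.6024,-.0949]);TH=np.radians(-30.2);EX=np.array([np.cos(TH),np.sin(TH)]);EY=np.array([-EX[1],EX[0]])
def tocase(p):
    q=np.atleast_2d(p)[:,:2]-O;return np.c_[q@EX,q@EY]*1000
def fincol(X,h,c,zlo,zhi,near,r=.06):
    hh={"red":0,"yellow":27,"blue":110}[c];dh=abs(h[...,0].astype(int)-hh);dh=np.minimum(dh,180-dh)
    return (X[...,2]>zlo)&(X[...,2]<zhi)&(h[...,1]>110)&(dh<12)&(np.hypot(X[...,0]-near[0],X[...,1]-near[1])<r)
E
python3 - <<'E'
from h import *
s=arm.observe();p=s["position"];print(p)
d,W,H=look("wrist");cv2.imwrite("pics/w4.png",d["img"][...,::-1])
m=(W[...,2]>p[2]-.03)&(W[...,2]<p[2]-.005)&(np.hypot(W[...,0]-p[0]-.02,W[...,1]-p[1])<.07)
m&=(H[...,2]>120);print(m.sum(),rect(W[m]),np.percentile(W[m][:,2],[5,50,95]))
A=np.c_[W[m][:,:2],np.ones(m.sum())];print(np.linalg.lstsq(A,W[m][:,2],rcond=None)[0])
E
```

```text
[0.52500174 0.06529861 0.09552282]
3425 (array([513.5,  64.5]), 96.3, 40.3, 33.7) [0.07337476 0.07947263 0.08346001]
[0.04578074 0.00650521 0.0555263 ]
```

View pics/w4.png

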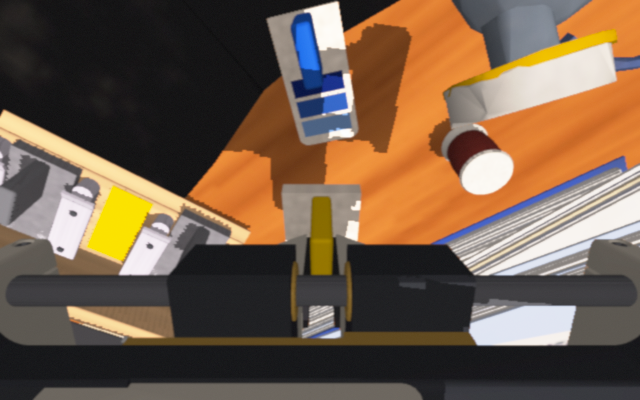

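Yellow is held (fin at (320,225)), plate roughly level. I move to the mouth of the yellow channel.

>>> jog_arm(
  rows=[
    [[-1, -3, 1], [0, 0, -9], 0],
    [[-1.1, -6, 1], [0, 0, -18], 0],
    [[-1.1, -9, 1], [0, 0, -27], 0],
    [[-1.1, -10.9, 0], [0, 0, -36.5], 0],
    [[-1.1, -10.9, -2], [0, 0, -36.5], 0],
    [[-1.1, -10.9, -2], [0, 0, -36.5], 0],
  ],
)

```text
clock: 5.78
position: [0.5133, -0.0442, 0.0722]
ee_rot: [0.738, 2.707, -0.13]
force: [-0.6, -0.5, -0.5]
width: 0.106
gripper_force: 25.0
```

```bash
cat >> h.py <<'E'
def held(c,ov=.024):
    s=arm.observe();p=s["position"];d,W,H=look("wrist");R=Rot.from_rotvec(s["ee_rot"]).as_matrix()
    ty=R[:2,1];print("pos",p,"tcp case",tocase(p),"toolz",R[:,2].round(3),"tooly yaw",np.degrees(np.arctan2(*ty[::-1])).round(2),"w",s["width"])
    m=(W[...,2]>p[2]-ov-.008)&(W[...,2]<p[2]-ov+.016)&(np.hypot(W[...,0]-p[0],W[...,1]-p[1])<.08)&(H[...,2]>90)
    n,l,st,_=cv2.connectedComponentsWithStats(m.astype(np.uint8));i=1+np.argmax(st[1:,4]);m=l==i
    q=tocase(W[m]);print("plate case",rect(np.c_[q]/1000),"xmin",np.percentile(q[:,0],1),"z",np.median(W[m][:,2]),m.sum())
    A=np.c_[q,np.ones(len(q))];print("slope",np.linalg.lstsq(A,W[m][:,2]*1000,rcond=None)[0][:2])
    b=fincol(W,H,c,p[2]-.01,p[2]+.04,p);q=tocase(W[b]);print("fin",b.sum(),rect(q/1000) if b.sum()>9 else 0)
    return d,W,H
E
python3 - <<'E'
from h import *
d,W,H=held("yellow");cv2.imwrite("pics/w5.png",d["img"][...,::-1])
E
```

```text
pos [ 0.51325047 -0.04420255  0.07218022] tcp case [[-102.55151991   -1.02746131]] toolz [ 0.291 -0.172 -0.941] tooly yaw 59.51 w 0.10625158117141621
plate case (array([-114.8,   -1.2]), 89.0, 40.2, 33.6) xmin -130.81560159430558 z 0.05613694145772674 3346
slope [ 0.06473136 -0.00185732]
fin 1642 (array([-118.1,   -1.3]), 4.5, 24.7, 11.9)
```

View pics/w5.png

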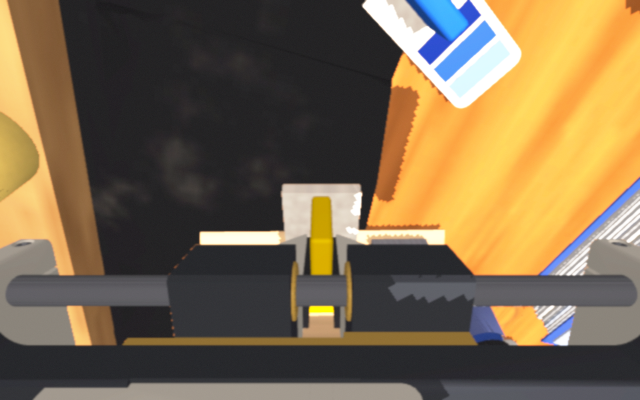

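>>> jog_arm(
  rows=[
    [[-1.9, 1.3, 0], [0.7, 1.3, 0.7], 0],
    [[-1.9, 1.3, 0], [1.5, 2.6, 0.7], 0],
    [[-1.9, 1.3, -2], [1.5, 2.6, 0.7], 0],
    [[-1.9, 1.3, -3.3], [1.5, 2.6, 0.7], 0],
    [[-1.9, 1.3, -3.3], [1.5, 2.6, 0.7], 0],
  ],
)

```text
clock: 6.45
position: [0.4947, -0.0312, 0.0407]
ee_rot: [0.733, 2.76, -0.108]
force: [0.3, 0.1, -0.8]
width: 0.105
gripper_force: 25.0
```

Run:
```python
from h import *
d,W,H=held("yellow")
```

```text
pos [ 0.49466906 -0.03121009  0.04071566] tcp case [[-125.14643234    0.85477427]] toolz [ 0.252 -0.143 -0.957] tooly yaw 60.25 w 0.10549600454322215
plate case (array([-138.1,    0.6]), 90.2, 40.2, 33.9) xmin -154.4047929945485 z 0.0253301190718309 3312
slope [ 0.02563777 -0.00191669]
fin 1667 (array([-140.5,    0.8]), 1.3, 25.2, 11.9)
```

>>> jog_arm(
  rows=[
    [[0, 0, -0.45], [0, 0, 0], 0],
    [[1.3, -0.8, -0.45], [0, 0, 0], 0],
    [[2.6, -1.55, -0.45], [0, 0, 0], 0],
    [[3.4, -2.0, -0.45], [0, 0, 0], 0],
    [[4.2, -2.45, -0.45], [0, 0, 0], 0],
    [[4.7, -2.75, -0.45], [0, 0, 0], 0],
    [[5.2, -3.05, -0.45], [0, 0, 0], 0],
    [[5.2, -3.05, -0.45], [0, 0, 0], 0],
  ],
)

```text
clock: 7.5
position: [0.5478, -0.0628, 0.0367]
ee_rot: [0.732, 2.758, -0.11]
force: [-0.7, -0.7, -0.8]
width: 0.008
gripper_force: 0.0
```

Run:
```python
from h import *
d,W,H=held("yellow");print(arm.observe()["force"])
```

```text
pos [ 0.54784109 -0.06281418  0.03665759] tcp case [[-63.29370244   0.28674508]] toolz [ 0.253 -0.146 -0.956] tooly yaw 60.26 w 0.007744147396973053
plate case (array([-88.2,   0. ]), 90.5, 159.7, 99.3) xmin -136.50304736197728 z 0.01175021555084444 14609
slope [0.0400016  0.02246854]
fin 961 (array([-98.2,   0.5]), 1.3, 50.1, 9.7)
[0.61907756 0.47661978 0.25939616]
```

>>> jog_arm(
  rows=[
    [[0, 0, 3], [0, 0, 0], 0],
    [[0, 0, 8], [0, 0, 0], 0.4],
    [[3, -1.8, 12], [0, 0, 0], 0.4],
    [[5, -2.8, 14], [0, 0, 0], 0.4],
    [[5, -2.8, 14], [0, 0, 0], 0.4],
  ],
)

```text
clock: 8.18
position: [0.5984, -0.0909, 0.1779]
ee_rot: [0.731, 2.756, -0.11]
force: [-1.1, 1.1, -0.5]
width: 0.379
gripper_force: 0.0
```

Run:
```python
from h import *
d,W,H=look("wrist");cv2.imwrite("pics/w6.png",d["img"][...,::-1])
p=O-EX*.1
b=fincol(W,H,"yellow",.03,.07,p,.09);q=tocase(W[b]);print(b.sum(),rect(q/1000),W[b][:,2].min(),W[b][:,2].max())
m=(np.hypot(W[...,0]-p[0],W[...,1]-p[1])<.07)&(H[...,1]<70)&(H[...,2]>140)&(W[...,2]>.003)
n,l,st,_=cv2.connectedComponentsWithStats(m.astype(np.uint8));i=1+np.argmax(st[1:,4]);q=tocase(W[l==i]);print(rect(q/1000),np.linalg.lstsq(np.c_[q,np.ones(len(q))],W[l==i][:,2]*1000,rcond=None)[0])
```

```text
129 (array([-109. ,    0.5]), 91.2, 8.8, 6.1) 0.03156177458263221 0.0475630183895816
(array([-82.7,   1.4]), 0.6, 56.0, 41.7) [ 0.0984478  -0.02969543 22.22440673]
```

View pics/w6.png

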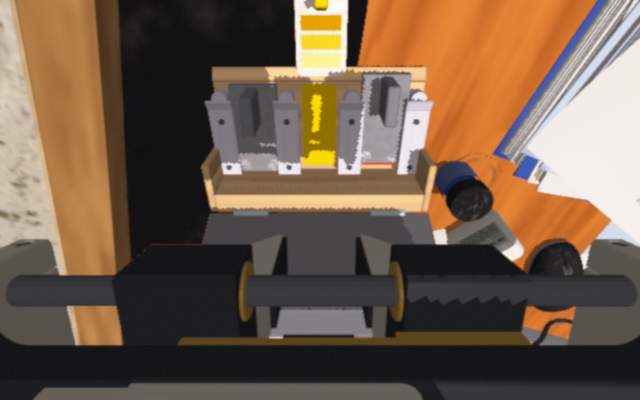

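The slide slipped at the bevel: its leading edge is at about case x −55 (image (320,70)), nose up. I regrip it harder and enter higher.

>>> jog_arm(
  rows=[
    [[-4, 2.3, 0], [0, 0, 0], 0.35],
    [[-9.5, 5.4, -3], [0, 0, 0], 0.35],
    [[-9.5, 5.4, -6], [0, 0, 0], 0.35],
    [[-9.5, 5.4, -11], [0, 0, 0], 0.35],
    [[-9.5, 5.4, -15.4], [0, 0, 0], 0.35],
    [[-9.5, 5.4, -15.4], [0, 0, 0], 0.35],
    [[-9.5, 5.4, -15.4], [0, 0, 0], 0.35],
    [[-9.5, 5.4, -15.4], [0, 0, 0], 0],
  ],
  newtons=50,
)

```text
clock: 9.22
position: [0.5025, -0.0365, 0.024]
ee_rot: [0.732, 2.756, -0.11]
force: [0.3, 1.6, 0.8]
width: 0.283
gripper_force: 0.0
```

>>> jog_arm(
  rows=[
    [[0, 0, 0], [0, 0, 0], 0],
    [[0, 0, 0], [0, 0, 0], 0],
    [[0, 0, 0], [0, 0, 0], 0],
    [[0, 0, 1], [0, 0, 0], 0],
    [[0, 0, 1.2], [1, 1.75, 0], 0],
    [[0, 0, 1.2], [1, 1.75, 0], 0],
  ],
)

```text
clock: 9.98
position: [0.5022, -0.036, 0.0346]
ee_rot: [0.74, 2.791, -0.098]
force: [-1.1, 0.8, -0.8]
width: 0.108
gripper_force: 50.0
```

Run:
```python
from h import *
d,W,H=held("yellow");print(arm.observe()["force"])
```

```text
pos [ 0.50224262 -0.03603903  0.03463413] tcp case [[-116.17174385    0.49089545]] toolz [ 0.224 -0.128 -0.966] tooly yaw 60.3 w 0.10786307286779873
plate case (array([-118.7,    2.2]), 90.3, 49.5, 37.2) xmin -137.04675544245325 z 0.021012521973372174 2542
slope [-0.04904152 -0.0388626 ]
fin 1428 (array([-101.8,    0.2]), 179.2, 74.0, 11.9)
[ 0.05026536 -0.34468516 -0.97311149]
```

>>> jog_arm(
  rows=[
    [[0, 0, 0], [1, 1.75, 0], 0],
    [[0.4, -0.25, 0], [1, 1.75, 0], 0],
    [[0.8, -0.5, 0], [1, 1.75, 0], 0],
    [[1.2, -0.7, 0], [1, 1.75, 0], 0],
    [[1.6, -0.95, 0], [1, 1.75, 0], 0],
    [[2.0, -1.2, 0], [1, 1.75, 0], 0],
    [[2.4, -1.4, 0], [1, 1.75, 0], 0],
    [[2.4, -1.4, 0], [1, 1.75, 0], 0],
  ],
)

```text
clock: 11.02
position: [0.5259, -0.0502, 0.0342]
ee_rot: [0.75, 2.825, -0.086]
force: [0.0, -0.4, -1.5]
width: 0.104
gripper_force: 50.0
```

Run:
```python
from h import *
d,W,H=held("yellow");print(arm.observe()["force"])
```

```text
pos [ 0.52591511 -0.05015982  0.03424429] tcp case [[-88.6091646    0.19439033]] toolz [ 0.193 -0.111 -0.975] tooly yaw 60.28 w 0.10428080943512685
plate case (array([-93.5,   0.2]), 90.7, 46.1, 34.9) xmin -110.07475045161462 z 0.021082259900469504 2524
slope [-0.04070833 -0.03660246]
fin 1435 (array([-74.5,  -0.1]), 179.2, 73.2, 11.8)
[ 0.87837677 -0.68888621 -1.9175121 ]
```

>>> jog_arm(
  rows=[
    [[0.7, -0.4, 0], [0, 0, 0], 0],
    [[1.4, -0.8, 0], [0, 0, 0], 0],
    [[2.1, -1.2, 0], [0, 0, 0], 0],
    [[2.8, -1.6, 0], [0, 0, 0], 0],
    [[3.5, -2.0, 0], [0, 0, 0], 0],
    [[4.2, -2.4, 0], [0, 0, 0], 0],
    [[4.6, -2.65, 0], [0, 0, 0], 0],
    [[4.6, -2.65, 0], [0, 0, 0], 0],
  ],
)

```text
clock: 12.08
position: [0.5722, -0.0769, 0.0343]
ee_rot: [0.749, 2.825, -0.086]
force: [2.9, -1.5, -7.6]
width: 0.105
gripper_force: 50.0
```

Run:
```python
from h import *
d,W,H=held("yellow");print(arm.observe()["force"])
```

```text
pos [ 0.57217588 -0.07689049  0.03431512] tcp case [[-35.18108725   0.36183489]] toolz [ 0.194 -0.112 -0.975] tooly yaw 60.28 w 0.10462176626130372
plate case (array([-47.3,  -0.5]), 94.0, 159.9, 38.2) xmin -61.47876187596102 z 0.01816863071900915 14434
slope [0.50936466 0.03250528]
fin 1426 (array([-46.2,   0.3]), 5.1, 22.9, 11.9)
[ 4.29438171 -1.95722247 -9.69189011]
```

>>> jog_arm(
  rows=[
    [[0.3, -0.15, 0], [0, 0, 0], 0],
    [[0.5, -0.3, 0], [0, 0, 0], 0],
    [[0.7, -0.4, 0], [0, 0, 0], 0],
    [[0.9, -0.5, 0], [0, 0, 0], 0],
    [[0.9, -0.5, 0], [0, 0, 0], 0],
  ],
)

```text
clock: 12.75
position: [0.5785, -0.0803, 0.0336]
ee_rot: [0.75, 2.83, -0.083]
force: [-10.2, 5.0, 4.9]
width: 0.102
gripper_force: 50.0
```

>>> jog_arm(
  rows=[
    [[0, 0, 0], [0, 0, 0], 0.35],
    [[0, 0, 0], [0, 0, 0], 0.35],
    [[0, 0, 1], [0, 0, 0], 0.35],
    [[0, 0, 5], [0, 0, 0], 0.35],
    [[0, 0, 10], [0, 0, 0], 0.35],
    [[0, 0, 14], [0, 0, 0], 0.35],
    [[0, 0, 14], [0, 0, 0], 0.35],
  ],
)

```text
clock: 13.62
position: [0.5826, -0.0821, 0.1778]
ee_rot: [0.748, 2.82, -0.083]
force: [-0.3, 0.3, -1.4]
width: 0.348
gripper_force: 0.0
```

```bash
cat >> h.py <<'E'
def casefins(n="wrist",draw=None):
    d,W,H=look(n);q=tocase(W.reshape(-1,3)).reshape(W.shape[:2]+(2,))
    z=W[...,2];m=(z>.046)&(z<.060)&(q[...,0]<-8)&(q[...,0]>-150)&(abs(q[...,1])<75)
    k,l,st,_=cv2.connectedComponentsWithStats(m.astype(np.uint8))
    for i in range(1,k):
        if st[i,4]>25: print("fin",rect(q[l==i]/1000),"z",z[l==i].mean().round(4),"hsv",np.median(H[l==i],0),st[i,4])
    return d,W,H
E
python3 - <<'E'
from h import *
d,W,H=casefins();s=arm.observe();print(s["position"])
E
```

```text
fin (array([-42.9,  55.1]), 1.0, 31.3, 10.4) z 0.0536 hsv [150.   8. 142.] 537
fin (array([-33.3, -56.7]), 0.6, 31.7, 10.2) z 0.0534 hsv [150.  10.  74.] 523
fin (array([-32.5,   0.4]), 0.1, 31.9, 9.3) z 0.054 hsv [ 24. 255. 143.] 464
[ 0.58152966 -0.08144826  0.1759225 ]
```

Yellow is home (fin −32.5, +0.4 mm). Now the blue-channel blank.

>>> jog_arm(
  rows=[
    [[-3.45, -4.65, 0], [0, 0, 0], 0.35],
    [[-3.45, -4.65, -6], [0, 0, 0], 0.35],
    [[-3.45, -4.65, -11], [0, 0, 0], 0.35],
    [[-3.45, -4.65, -14.2], [0, 0, 0], 0.35],
    [[-3.45, -4.65, -14.2], [0, 0, 0], 0.35],
    [[-3.45, -4.65, -14.2], [0, 0, 0], 0],
    [[-3.45, -4.65, -14.2], [0, 0, 0], 0],
    [[-3.45, -4.65, -14.2], [0, 0, 0], 0],
  ],
)

```text
clock: 14.68
position: [0.5464, -0.1278, 0.0329]
ee_rot: [0.749, 2.825, -0.085]
force: [-0.9, 0.4, 2.6]
width: 0.105
gripper_force: 50.0
```

>>> jog_arm(
  rows=[
    [[0, 0, 0], [0, 0, 0], 0],
    [[-1.2, 0.7, 0], [0, 0, 0], 0],
    [[-2.8, 1.6, 0], [0, 0, 0], 0],
    [[-4.4, 2.55, 0], [0, 0, 0], 0],
    [[-6.0, 3.5, 0], [0, 0, 0], 0],
    [[-7.6, 4.4, 0], [0, 0, 0], 0],
    [[-9.1, 5.3, 0], [0, 0, 0], 0],
    [[-9.1, 5.3, 0], [0, 0, 0], 0],
  ],
)

```text
clock: 15.68
position: [0.4533, -0.0738, 0.032]
ee_rot: [0.748, 2.828, -0.084]
force: [0.1, 0.7, -0.0]
width: 0.104
gripper_force: 50.0
```

Run:
```python
from h import *
d,W,H=held("yellow");print(arm.observe()["force"])
```

```text
pos [ 0.4533033  -0.073827    0.03197365] tcp case [[-139.46066376  -56.78574933]] toolz [ 0.192 -0.11  -0.975] tooly yaw 60.35 w 0.10411380726152149
plate case (array([-142.9,  -56.7]), 90.4, 45.6, 30.7) xmin -157.9933623962588 z 0.01938989845924876 2139
slope [ 0.03256269 -0.05062813]
fin 0 0
[ 1.32506571 -0.09937747 -0.98799347]
```

The blank is free of the channel. I lay it where the yellow slide was, on bare desk.

>>> jog_arm(
  rows=[
    [[0, 0, 6], [0, 0, 0], 0],
    [[1, 3, 10], [0, 0, 8], 0],
    [[3.5, 7, 10], [0, 0, 17], 0],
    [[6, 11, 10], [0, 0, 27], 0],
    [[8.7, 15.4, 10], [0, 0, 36.4], 0],
    [[8.7, 15.4, 6], [0, 0, 36.4], 0],
    [[8.7, 15.4, 2], [0, 0, 36.4], 0],
    [[8.7, 15.4, 1], [0, 0, 36.4], 0],
  ],
)

```text
clock: 16.73
position: [0.5412, 0.0783, 0.0404]
ee_rot: [-0.169, 2.915, 0.017]
force: [0.1, 0.1, -0.9]
width: 0.101
gripper_force: 50.0
```

Run:
```python
from h import *
d,W,H=held("yellow",.021);print(arm.observe()["force"])
```

```text
pos [0.54121434 0.07832447 0.04039226] tcp case [[-140.01659314  118.93593801]] toolz [ 0.218  0.024 -0.976] tooly yaw 96.64 w 0.1011824242145278
plate case (array([-147.6,  113.6]), 127.1, 40.1, 18.7) xmin -164.17055109137056 z 0.028088961065162142 1450
slope [0.06458164 0.05759772]
fin 0 0
[-0.85369417 -0.81061998 -0.77581612]
```

>>> jog_arm(
  rows=[
    [[0, 0, -1], [0, 0, 0], 0],
    [[0, 0, -2.0], [0, 0, 0], 0],
    [[0, 0, -2.1], [0, 0, 0], 0],
    [[0, 0, -2.1], [0, 0, 0], 0.3],
    [[0, 0, -2.1], [0, 0, 0], 0.35],
    [[0, 0, 2], [0, 0, 0], 0.35],
    [[0, 0, 8], [0, 0, 0], 0.35],
    [[0, 0, 12], [0, 0, 0], 0.35],
  ],
)

```text
clock: 17.77
position: [0.5425, 0.0789, 0.1647]
ee_rot: [-0.169, 2.911, 0.019]
force: [1.8, 0.7, -0.0]
width: 0.349
gripper_force: 0.0
```

>>> jog_arm(
  rows=[
    [[-5, -1.5, 0], [0, 0, 5], 0.35],
    [[-9.2, -2.6, 0], [0, 0, 10.4], 0.35],
    [[-9.2, -2.6, 0], [0, 0, 10.4], 0.35],
    [[-9.2, -2.6, 0], [0, 0, 10.4], 0.35],
  ],
)

```text
clock: 18.27
position: [0.4508, 0.0536, 0.1628]
ee_rot: [-0.433, 2.885, 0.05]
force: [0.3, -0.1, 0.4]
width: 0.354
gripper_force: 0.0
```

Run:
```python
from h import *
s=arm.observe();print(s["position"])
d,W,H=look("wrist");b=fincol(W,H,"blue",.03,.05,(.4445,.0523),.05);print(b.sum(),rect(W[b]))
d,W,H=look("top");cv2.imwrite("pics/top1.png",d["img"][...,::-1])
b=fincol(W,H,"red",.03,.05,(.43,.357),.08);print("red",b.sum(),rect(W[b]))
g=(np.hypot(W[...,0]-.55,W[...,1]-.08)<.06)&(W[...,2]>.004)&(W[...,2]<.05);print("blankC",rect(W[g]))
```

```text
[0.45082957 0.05363077 0.16282576]
427 (array([442.9,  50. ]), 16.5, 31.2, 9.2)
red 53 (array([431.4, 356.9]), 20.8, 31.9, 8.5)
blankC (array([554.8,  75.1]), 41.2, 115.7, 103.2)
```

>>> jog_arm(
  rows=[
    [[-0.45, -0.25, -5], [0, 0, 0], 0.35],
    [[-0.45, -0.25, -10], [0, 0, 0], 0.35],
    [[-0.45, -0.25, -13.8], [0, 0, 0], 0.35],
    [[-0.45, -0.25, -13.8], [0, 0, 0], 0.35],
    [[-0.45, -0.25, -13.8], [0, 0, 0], 0],
    [[-0.45, -0.25, -13.8], [0, 0, 0], 0],
    [[-0.45, -0.25, -13.8], [0, 0, 0], 0],
    [[-0.45, -0.25, -13.8], [0, 0, 0], 0],
  ],
)

```text
clock: 19.38
position: [0.4458, 0.0511, 0.0247]
ee_rot: [-0.435, 2.886, 0.048]
force: [-0.6, -0.2, 0.2]
width: 0.108
gripper_force: 50.0
```

Run:
```python
from h import *
s=arm.observe();p=s["position"];print(p,s["width"],s["force"])
d,W,H=look("top");g=(np.hypot(W[...,0]-.55,W[...,1]-.08)<.045)&(W[...,2]>.03)&(W[...,2]<.05);print("blankC fin",g.sum(),rect(W[g]),W[g][:,2].mean())
print("tcp target for blue entry, origin -115:",O-.113*EX-.056*EY)
```

```text
[0.44584392 0.05106053 0.02465554] 0.10782034162675791 [-0.58948014 -0.24928678  0.21088638]
blankC fin 56 (array([542.8,  82. ]), 4.9, 31.6, 10.5) 0.040707298383298944
tcp target for blue entry, origin -115: [ 0.47656783 -0.08645813]
```

>>> jog_arm(
  rows=[
    [[0, 0, 3], [0, 0, 0], 0],
    [[0, 0, 7], [0, 0, 0], 0],
    [[0.3, -3, 8], [0, 0, -10], 0],
    [[0.6, -6, 8], [0, 0, -20], 0],
    [[0.9, -9, 8], [0, 0, -30], 0],
    [[1.2, -12.6, 7], [0, 0, -40], 0],
    [[1.2, -12.6, 4], [0, 0, -46.7], 0],
    [[1.2, -12.6, 2.5], [0, 0, -46.7], 0],
  ],
)

```text
clock: 20.42
position: [0.4572, -0.0751, 0.0481]
ee_rot: [0.749, 2.827, -0.086]
force: [0.4, 0.1, -0.9]
width: 0.101
gripper_force: 50.0
```

Run:
```python
from h import *
d,W,H=held("blue",.0247);print(arm.observe()["force"])
```

```text
pos [ 0.45715418 -0.07510826  0.0481162 ] tcp case [[-135.48794106  -55.95604021]] toolz [ 0.192 -0.111 -0.975] tooly yaw 60.33 w 0.10094946201523092
plate case (array([-144.9,  -56.2]), 90.2, 40.0, 24.1) xmin -156.4263631766773 z 0.03183441524749727 2448
slope [0.10067106 0.00207099]
fin 1316 (array([-146.7,  -56.1]), 178.3, 18.1, 11.4)
[-1.34349944  0.48479003 -1.2776037 ]
```

>>> jog_arm(
  rows=[
    [[0, 0, 0], [2.5, 4.3, -0.3], 0],
    [[0, 0, -0.6], [2.5, 4.3, -0.3], 0],
    [[0, 0, -0.9], [2.5, 4.3, -0.3], 0],
    [[0, 0, -0.9], [2.5, 4.3, -0.3], 0],
  ],
)

```text
clock: 20.98
position: [0.4568, -0.075, 0.04]
ee_rot: [0.776, 2.906, -0.053]
force: [0.1, -0.1, 0.5]
width: 0.106
gripper_force: 50.0
```

Run:
```python
from h import *
d,W,H=held("blue",.0247);print(arm.observe()["force"])
```

```text
pos [ 0.45680642 -0.07497632  0.03999322] tcp case [[-135.85487666  -56.01693971]] toolz [ 0.119 -0.068 -0.991] tooly yaw 60.11 w 0.10623024753887399
plate case (array([-146.8,  -56.2]), 90.8, 40.1, 23.8) xmin -158.44390135631164 z 0.02456599667421916 2410
slope [0.03381384 0.00302581]
fin 1342 (array([-146.5,  -56.1]), 2.6, 20.3, 11.4)
[-0.1021032   0.92950078 -0.33411839]
```

>>> jog_arm(
  rows=[
    [[0, 0, -0.25], [0.5, 0.9, 0], 0],
    [[0.8, -0.45, -0.25], [0.5, 0.9, 0], 0],
    [[1.6, -0.95, -0.25], [0.5, 0.9, 0], 0],
    [[2.4, -1.4, -0.25], [0.5, 0.9, 0], 0],
    [[3.2, -1.85, -0.25], [0.5, 0.9, 0], 0],
    [[4.0, -2.3, -0.25], [0.5, 0.9, 0], 0],
    [[4.7, -2.75, -0.25], [0.5, 0.9, 0], 0],
    [[4.7, -2.75, -0.25], [0.5, 0.9, 0], 0],
  ],
)

```text
clock: 22.02
position: [0.4921, -0.0958, 0.0339]
ee_rot: [0.785, 2.948, -0.033]
force: [-40.2, 23.7, 34.9]
width: 0.101
gripper_force: 49.9
```

Run:
```python
from h import *
d,W,H=held("blue",.0247);print(arm.observe()["force"])
```

```text
pos [ 0.4921186  -0.09582251  0.03394447] tcp case [[-94.84939798 -56.2710477 ]] toolz [ 0.082 -0.044 -0.996] tooly yaw 60.19 w 0.10065665319732811
plate case (array([-112.3,  -55.5]), 1.2, 51.6, 48.0) xmin -137.7638032228708 z 0.0222948825014508 4375
slope [-0.08373624 -0.02997742]
fin 1988 (array([-118.1,  -56.4]), 1.9, 34.5, 11.6)
[-39.22951587  21.98355455  33.69510035]
```

It jammed on the bevel (nose too low) and slid back in the grip. I back off, let go and look.

>>> jog_arm(
  rows=[
    [[-1.2, 0.7, 0], [0, 0, 0], 0],
    [[-2.0, 1.15, -0.3], [0, 0, 0], 0],
    [[-2.0, 1.15, -0.5], [0, 0, 0], 0.35],
    [[-2.0, 1.15, -0.5], [0, 0, 0], 0.35],
    [[-2.0, 1.15, 4], [0, 0, 0], 0.35],
    [[0, 0, 10], [0, 0, 0], 0.35],
    [[4, -2.3, 14], [0, 0, 0], 0.35],
    [[4, -2.3, 14], [0, 0, 0], 0.35],
  ],
)

```text
clock: 23.08
position: [0.5494, -0.1286, 0.1817]
ee_rot: [0.778, 2.915, -0.049]
force: [-0.8, 0.5, -1.0]
width: 0.348
gripper_force: 0.0
```

Run:
```python
from h import *
s=arm.observe();print(s["position"],tocase(s["position"]))
d,W,H=look("wrist");p=O-.115*EX-.056*EY;cv2.imwrite("pics/w7.png",d["img"][...,::-1])
b=fincol(W,H,"blue",.025,.07,p,.08);q=tocase(W[b]);print(b.sum(),rect(q/1000),np.percentile(W[b][:,2],[5,50,95]))
t=b&(W[...,2]>np.percentile(W[b][:,2],95)-.008);q=tocase(W[t]);print("top",rect(q/1000));print(np.linalg.lstsq(np.c_[q,np.ones(len(q))],W[t][:,2]*1000,rcond=None)[0])
m=(np.hypot(W[...,0]-p[0],W[...,1]-p[1])<.07)&(H[...,1]<70)&(H[...,2]>120)&(W[...,2]>.003)&(W[...,2]<.035)
n,l,st,_=cv2.connectedComponentsWithStats(m.astype(np.uint8));i=1+np.argmax(st[1:,4]);q=tocase(W[l==i]);print("plate",rect(q/1000),np.linalg.lstsq(np.c_[q,np.ones(len(q))],W[l==i][:,2]*1000,rcond=None)[0])
```

```text
[ 0.54935243 -0.12863132  0.18165731] [[-28.8801528  -55.83712166]]
511 (array([-129.7,  -55.6]), 0.3, 30.4, 8.7) [0.04110383 0.04231914 0.04366873]
top (array([-129.7,  -55.6]), 0.3, 30.4, 8.7)
[ 2.43013508e-03 -1.60468705e-02  4.17782716e+01]
plate (array([-106.4,  -55.5]), 179.1, 82.1, 42.3) [ 1.01962744e-03 -3.83220030e-03  8.13461990e+00]
```

View pics/w7.png

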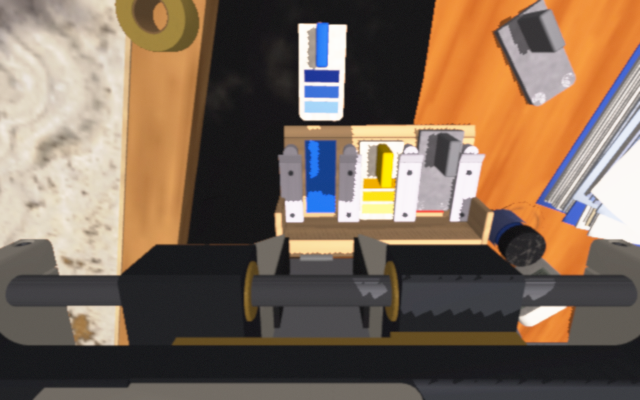

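Blue lies flat on the desk square in front of its channel (fin at (322,45)); the black area is bare desk in shadow. I regrip and go in nose-up.

>>> jog_arm(
  rows=[
    [[-4, 2.3, 0], [0, 0, 0], 0.35],
    [[-8.65, 5.05, -2], [0, 0, 0], 0.35],
    [[-8.65, 5.05, -6], [0, 0, 0], 0.35],
    [[-8.65, 5.05, -11], [0, 0, 0], 0.35],
    [[-8.65, 5.05, -15.9], [0, 0, 0], 0.35],
    [[-8.65, 5.05, -15.9], [0, 0, 0], 0.35],
    [[-8.65, 5.05, -15.9], [0, 0, 0], 0],
    [[-8.65, 5.05, -15.9], [0, 0, 0], 0],
  ],
  newtons=60,
)

```text
clock: 24.12
position: [0.4591, -0.0758, 0.0203]
ee_rot: [0.78, 2.92, -0.047]
force: [0.3, -0.5, 0.4]
width: 0.184
gripper_force: 0.0
```

>>> jog_arm(
  rows=[
    [[0, 0, 0], [0, 0, 0], 0],
    [[0, 0, 0], [0, 0, 0], 0],
    [[0, 0, 0.7], [0, 0, 0], 0],
    [[0, 0, 1.35], [-1, -1.75, 0], 0],
    [[0, 0, 1.35], [-1, -1.75, 0], 0],
  ],
)

```text
clock: 24.75
position: [0.4579, -0.0748, 0.0329]
ee_rot: [0.771, 2.89, -0.059]
force: [-0.2, 1.0, -0.2]
width: 0.106
gripper_force: 60.0
```

Run:
```python
from h import *
d,W,H=held("blue",.022);print(arm.observe()["force"])
```

```text
pos [ 0.45794551 -0.0748136   0.03288554] tcp case [[-134.95223822  -55.30331633]] toolz [ 0.134 -0.076 -0.988] tooly yaw 60.13 w 0.10610533167355671
plate case (array([-136.6,  -54.1]), 89.7, 48.6, 23.1) xmin -147.8069357099655 z 0.020538188371951607 1602
slope [-0.35132935 -0.02976963]
fin 1204 (array([-119.6,  -55. ]), 1.2, 61.3, 10.8)
[ 0.35823545 -0.18400447 -0.40301292]
```

>>> jog_arm(
  rows=[
    [[0.5, -0.3, 0.1], [0, 0, 0], 0],
    [[1.0, -0.6, 0.1], [0, 0, 0], 0],
    [[1.5, -0.9, 0.1], [0, 0, 0], 0],
    [[2.0, -1.2, 0.1], [0, 0, 0], 0],
    [[2.5, -1.5, 0.1], [0, 0, 0], 0],
    [[3.0, -1.8, 0.1], [0, 0, 0], 0],
    [[3.4, -2.0, 0.1], [0, 0, 0], 0],
    [[3.4, -2.0, 0.1], [0, 0, 0], 0],
  ],
)

```text
clock: 25.8
position: [0.4923, -0.0956, 0.0332]
ee_rot: [0.772, 2.89, -0.06]
force: [0.7, 0.7, -1.5]
width: 0.102
gripper_force: 60.0
```

Run:
```python
from h import *
d,W,H=held("blue",.022);print(arm.observe()["force"])
```

```text
pos [ 0.49231431 -0.09561912  0.03320022] tcp case [[-94.7825523  -55.99681287]] toolz [ 0.134 -0.077 -0.988] tooly yaw 60.08 w 0.10166107314743893
plate case (array([-97.1, -56.3]), 91.7, 46.3, 23.1) xmin -107.6811099647858 z 0.02086143248566768 1595
slope [-0.30628068 -0.02233232]
fin 1206 (array([-78.9, -55.7]), 1.1, 61.3, 10.8)
[ 0.00477722  0.39925225 -2.32079598]
```

Entered cleanly. On towards home.

>>> jog_arm(
  rows=[
    [[0.7, -0.4, 0], [0, 0, 0], 0],
    [[1.4, -0.8, 0], [0, 0, 0], 0],
    [[2.1, -1.2, 0], [0.3, 0.5, 0], 0],
    [[2.8, -1.65, 0], [0.6, 1, 0], 0],
    [[3.5, -2.05, 0], [0.6, 1, 0], 0],
    [[4.2, -2.45, 0], [0.6, 1, 0], 0],
    [[4.5, -2.6, 0], [0.6, 1, 0], 0],
    [[4.5, -2.6, 0], [0.6, 1, 0], 0],
  ],
)

```text
clock: 26.85
position: [0.5371, -0.1215, 0.0332]
ee_rot: [0.777, 2.909, -0.052]
force: [-0.8, -0.3, -0.8]
width: 0.104
gripper_force: 60.0
```

>>> jog_arm(
  rows=[
    [[0.3, -0.15, 0], [0, 0, 0], 0],
    [[0.5, -0.3, 0], [0, 0, 0], 0],
    [[0.7, -0.4, 0], [0, 0, 0], 0],
    [[0.9, -0.5, 0], [0, 0, 0], 0],
    [[0.9, -0.5, 0], [0, 0, 0], 0],
  ],
)

```text
clock: 27.48
position: [0.5434, -0.125, 0.0322]
ee_rot: [0.778, 2.914, -0.05]
force: [-8.0, 4.2, 1.6]
width: 0.108
gripper_force: 60.0
```

>>> jog_arm(
  rows=[
    [[0, 0, 0], [0, 0, 0], 0.35],
    [[0, 0, 0], [0, 0, 0], 0.35],
    [[0, 0, 1], [0, 0, 0], 0.35],
    [[0, 0, 5], [0, 0, 0], 0.2],
    [[0, 0, 10], [0, 0, 0], 0],
    [[2, 0, 14], [0, 0, 0], 0],
    [[3.5, 0, 14], [0, 0, 0], 0],
    [[3.5, 0, 14], [0, 0, 0], 0],
  ],
)

```text
clock: 28.48
position: [0.5817, -0.1261, 0.1731]
ee_rot: [0.775, 2.909, -0.052]
force: [-0.8, -0.3, -0.2]
width: 0.006
gripper_force: 0.0
```

Run:
```python
from h import *
d,W,H=casefins();s=arm.observe();print(s["position"],tocase(s["position"]),Rot.from_rotvec(s["ee_rot"]).as_matrix()[:,2])
q=tocase(W.reshape(-1,3)).reshape(W.shape[:2]+(2,));m=(W[...,2]>.09)&(W[...,2]<.16)&(q[...,1]>80)&(q[...,1]<200)&(q[...,0]>-200)&(q[...,0]<60)
k=q[m];
for y in range(90,200,10):
    t=k[abs(k[:,1]-y)<5]
    if len(t)>20: print("pile y",y,"xmin",np.percentile(t[:,0],2).round(0),len(t))
print(np.percentile(W[m][:,2],[5,50,95]))
```

```text
fin (array([-42.4,  54.7]), 1.3, 32.2, 10.7) z 0.0533 hsv [150.   8. 160.] 623
fin (array([-32.4, -55.8]), 179.1, 31.1, 9.9) z 0.0539 hsv [109. 215. 140.] 507
fin (array([-32.7,   0.3]), 0.2, 31.4, 10.1) z 0.0538 hsv [ 24. 255. 163.] 530
[ 0.58042873 -0.12628203  0.17240505] [[ -3.20342524 -38.17468853]] [ 0.11505701 -0.06669999 -0.99111704]
pile y 90 xmin 57.0 98
pile y 130 xmin -51.0 159
pile y 140 xmin -64.0 551
pile y 150 xmin -71.0 919
pile y 160 xmin -61.0 974
pile y 170 xmin -44.0 687
pile y 180 xmin -21.0 207
[0.09344142 0.10881472 0.11478006]
```

Yellow and blue are both home. For the red blank I hook its fin from the front with closed fingers, rolled away from the pile, and drag it back.

>>> jog_arm(
  rows=[
    [[2, 4, 0], [8.6, -5, 0], 0],
    [[3.7, 8.6, 0], [17.3, -10.1, 0], 0],
    [[3.7, 8.6, 0], [17.3, -10.1, 0], 0],
    [[3.7, 8.6, -5], [17.3, -10.1, 0], 0],
    [[3.7, 8.6, -9], [17.3, -10.1, 0], 0],
    [[3.7, 8.6, -11], [17.3, -10.1, 0], 0],
    [[3.7, 8.6, -11], [17.3, -10.1, 0], 0],
  ],
)

```text
clock: 29.4
position: [0.6161, -0.0411, 0.061]
ee_rot: [0.781, 2.786, 0.438]
force: [-0.1, 0.3, 0.8]
width: 0.004
gripper_force: 0.0
```

Run:
```python
from h import *
s=arm.observe();p=s["position"];print(p,tocase(p),s["force"],Rot.from_rotvec(s["ee_rot"]).as_matrix().round(3).tolist())
```

```text
[ 0.6160633  -0.04109856  0.06103735] [[-15.25434815  53.37214134]] [-0.0806719   0.25821327  0.77624651] [[-0.836, 0.47, 0.283], [0.534, 0.815, 0.225], [-0.125, 0.339, -0.932]]
```

>>> jog_arm(
  rows=[
    [[0.4, -0.2, 0], [0, 0, 0], 0],
    [[0.4, -0.2, -2.2], [0, 0, 0], 0],
    [[0.4, -0.2, -2.2], [0, 0, 0], 0],
    [[-0.6, 0.35, -2.2], [0, 0, 0], 0],
    [[-1.6, 0.95, -2.2], [0, 0, 0], 0],
    [[-2.6, 1.5, -2.2], [0, 0, 0], 0],
    [[-3.6, 2.1, -2.2], [0, 0, 0], 0],
    [[-4.6, 2.7, -2.2], [0, 0, 0], 0],
  ],
)

```text
clock: 30.4
position: [0.5714, -0.013, 0.0414]
ee_rot: [0.778, 2.781, 0.442]
force: [1.1, -1.2, -0.9]
width: 0.003
gripper_force: 0.4
```

>>> jog_arm(
  rows=[
    [[-1, 0.6, 0], [0, 0, 0], 0],
    [[-2, 1.2, 0], [0, 0, 0], 0],
    [[-3, 1.75, 0], [0, 0, 0], 0],
    [[-4, 2.3, 0], [0, 0, 0], 0],
    [[-5, 2.9, -0.3], [0, 0, 0], 0],
    [[-6, 3.5, -0.6], [0, 0, 0], 0],
    [[-6.5, 3.8, -0.6], [0, 0, 0], 0],
    [[-6.5, 3.8, -0.6], [0, 0, 0], 0],
  ],
)

```text
clock: 31.4
position: [0.5064, 0.0247, 0.0354]
ee_rot: [0.779, 2.781, 0.443]
force: [-0.1, 0.6, -0.4]
width: 0.004
gripper_force: 0.0
```

```bash
cat >> h.py <<'E'
def greys(W,H,near,r=.1,zlo=.028,zhi=.065):
    z=W[...,2];m=(z>zlo)&(z<zhi)&(np.hypot(W[...,0]-near[0],W[...,1]-near[1])<r)&(H[...,1]<70)
    k,l,st,_=cv2.connectedComponentsWithStats(m.astype(np.uint8))
    for i in range(1,k):
        if st[i,4]>25: print("grey",rect(W[l==i]),"case",tocase(W[l==i]).mean(0).round(1),"z",z[l==i].mean().round(4),st[i,4])
E
python3 - <<'E'
from h import *
s=arm.observe();p=s["position"];print(p,tocase(p),s["force"])
d,W,H=look("wrist");greys(W,H,O-.14*EX+.055*EY,.06);cv2.imwrite("pics/w8.png",d["img"][...,::-1])
E
```

```text
[0.50640128 0.02473197 0.03542293] [[-143.14654102   55.10562921]] [-0.05028443  0.64724657 -0.447843  ]
grey (array([484.7,  38.8]), 127.9, 38.4, 25.4) case [-170.1   52.8] z 0.0418 2607
grey (array([531.2,  75.1]), 161.6, 17.2, 7.1) case [-150.1  110.5] z 0.0373 522
```

View pics/w8.png

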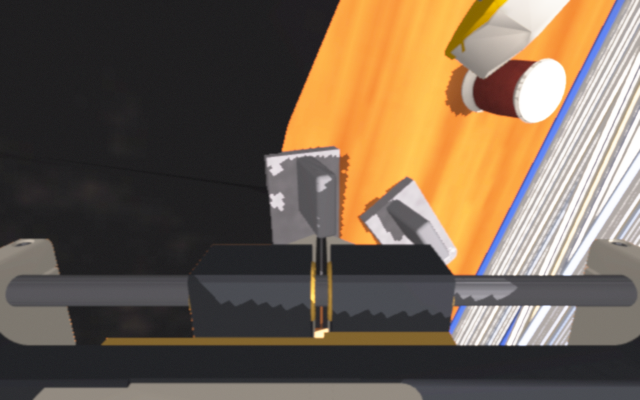

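Blank A is out, flat on the desk (fin at (320,180)). I level the tool and measure it for the move aside.

>>> jog_arm(
  rows=[
    [[0, 0, 5], [0, 0, 0], 0.35],
    [[3, -1.7, 10], [-8.6, 5, 0], 0.35],
    [[3, -1.7, 12], [-17.3, 10.1, 0], 0.35],
    [[3, -1.7, 12], [-17.3, 10.1, 0], 0.35],
    [[3, -1.7, 12], [-17.3, 10.1, 0], 0.35],
  ],
)

```text
clock: 32.08
position: [0.54, 0.0127, 0.157]
ee_rot: [0.761, 2.909, -0.055]
force: [0.2, -0.3, -0.6]
width: 0.346
gripper_force: 0.0
```

Run:
```python
from h import *
s=arm.observe();p=s["position"];R=Rot.from_rotvec(s["ee_rot"]).as_matrix();print(p,R[:,2],np.degrees(np.arctan2(R[1,1],R[0,1])))
d,W,H=look("wrist");greys(W,H,O-.165*EX+.055*EY,.07,.034);
```

```text
[0.53996738 0.01265555 0.15697832] [ 0.12047039 -0.06933026 -0.99029299] 60.655137247016775
grey (array([480.6,  39.8]), 150.6, 31.4, 9.6) case [-173.6   55.5] z 0.0422 575
grey (array([534.4,  78.6]), 6.2, 19.1, 10.0) case [-147.1  114.6] z 0.0418 309
```

>>> jog_arm(
  rows=[
    [[-5.8, 2.65, -2], [0, 0, 0], 0.35],
    [[-5.8, 2.65, -7], [0, 0, 0], 0.35],
    [[-5.8, 2.65, -11], [0, 0, 0], 0.35],
    [[-5.8, 2.65, -13.5], [0, 0, 0], 0.35],
    [[-5.8, 2.65, -13.5], [0, 0, 0], 0.35],
    [[-5.8, 2.65, -13.5], [0, 0, 0], 0],
    [[-5.8, 2.65, -13.5], [0, 0, 0], 0],
    [[-5.8, 2.65, -13.5], [0, 0, 0], 0],
  ],
  newtons=50,
)

```text
clock: 33.12
position: [0.4797, 0.0343, 0.0211]
ee_rot: [0.777, 2.908, -0.05]
force: [-2.5, 0.4, 8.0]
width: 0.106
gripper_force: 50.0
```

>>> jog_arm(
  rows=[
    [[0, 0, 1.5], [0, 0, 0], 0],
    [[-4, -2, 1.5], [0, 0, 0], 0],
    [[-8.2, -3.9, 1.5], [0, 0, 0], 0],
    [[-8.2, -3.9, 0.5], [0, 0, 0], 0],
    [[-8.2, -3.9, 0.1], [0, 0, 0], 0],
    [[-8.2, -3.9, 0], [0, 0, 0], 0],
    [[-8.2, -3.9, 0], [0, 0, 0], 0.35],
    [[-8.2, -3.9, 0], [0, 0, 0], 0.35],
  ],
)

```text
clock: 34.12
position: [0.3979, -0.0046, 0.0204]
ee_rot: [0.776, 2.908, -0.051]
force: [-0.2, 0.1, 0.1]
width: 0.274
gripper_force: 0.0
```

>>> jog_arm(
  rows=[
    [[0, 0, 3], [0, 0, 0], 0.5],
    [[0, 0, 9], [0, 0, 0], 0.5],
    [[0, 0, 15], [4.3, 7.5, 0], 0.5],
    [[0, 4, 20], [4.3, 7.5, 0], 0.5],
    [[0, 9, 24], [4.3, 7.5, 0], 0.5],
    [[0, 15, 26], [4.3, 7.5, 0], 0.5],
    [[0, 21, 26], [4.3, 7.5, 0], 0.5],
    [[0, 21, 26], [4.3, 7.5, 0], 0.5],
  ],
)

```text
clock: 35.12
position: [0.3966, 0.2094, 0.2807]
ee_rot: [-0.798, -3.023, -0.008]
force: [-0.6, -1.1, -0.4]
width: 0.502
gripper_force: 0.0
```

Run:
```python
from h import *
s=arm.observe();p=s["position"];R=Rot.from_rotvec(s["ee_rot"]).as_matrix();print(p,R[:,2],np.degrees(np.arctan2(R[1,1],R[0,1])))
d,W,H=look("top");greys(W,H,(.40,0),.06);greys(W,H,(.55,.08),.05)
b=fincol(W,H,"red",.03,.05,(.43,.357),.08);print("red",b.sum(),rect(W[b]));cv2.imwrite("pics/top2.png",d["img"][...,::-1])
```

```text
[0.3966264  0.20943282 0.28072808] [-0.01289225  0.0086269  -0.99987968] 60.42898108878366
grey (array([396.9,  -1.4]), 149.7, 31.9, 9.9) case [-225.1  -22.4] z 0.0404 61
grey (array([542.6,  81.8]), 5.2, 31.9, 10.2) case [-141.   122.8] z 0.0401 57
red 50 (array([431.1, 357. ]), 20.3, 32.0, 8.8)
```

Both blanks lie flat and clear. Red next, gripped along its fin.

>>> jog_arm(
  rows=[
    [[1, 4, 0], [0, 0, -10], 0.6],
    [[2, 8, -3], [0, 0, -20], 0.6],
    [[3.3, 12, -7], [0, 0, -30], 0.6],
    [[3.3, 14.5, -13], [0, 0, -40], 0.6],
    [[3.3, 14.5, -13], [0, 0, -40], 0.6],
    [[3.3, 14.5, -13], [0, 0, -40], 0.6],
  ],
)

```text
clock: 35.92
position: [0.4311, 0.3482, 0.1515]
ee_rot: [-1.792, -2.566, -0.014]
force: [0.3, -0.4, 1.2]
width: 0.6
gripper_force: 0.0
```

Run:
```python
from h import *
s=arm.observe();p=s["position"];R=Rot.from_rotvec(s["ee_rot"]).as_matrix();print(p,R[:,2],np.degrees(np.arctan2(R[1,1],R[0,1])))
d,W,H=look("wrist");b=fincol(W,H,"red",.034,.05,(.43,.357),.06);print("red",b.sum(),rect(W[b]) if b.sum()>9 else 0)
```

```text
[0.43114724 0.34816268 0.15147176] [-0.00455499  0.01441331 -0.99988575] 20.138218651570252
red 510 (array([428.8, 356.3]), 20.2, 31.4, 9.7)
```

>>> jog_arm(
  rows=[
    [[-0.2, 0.4, -4], [0, 0, 0], 0.6],
    [[-0.2, 0.4, -7], [0, 0, 0], 0.6],
    [[-0.2, 0.4, -7], [0, 0, 0], 0.6],
    [[-0.2, 0.4, -7], [0, 0, 0], 0.6],
  ],
)

```text
clock: 36.48
position: [0.4295, 0.3542, 0.0827]
ee_rot: [-1.793, -2.564, -0.02]
force: [0.2, 0.7, 0.8]
width: 0.6
gripper_force: 0.0
```

>>> jog_arm(
  rows=[
    [[0, 0.2, -3], [0, 0, 0], 0.6],
    [[0, 0.2, -6.05], [0, 0, 0], 0.6],
    [[0, 0.2, -6.05], [0, 0, 0], 0.6],
    [[0, 0.2, -6.05], [0, 0, 0], 0],
    [[0, 0.2, -6.05], [0, 0, 0], 0],
    [[0, 0.2, -6.05], [0, 0, 0], 0],
    [[0, 0.2, -6.05], [0, 0, 0], 0],
    [[0, 0.2, -6.05], [0, 0, 0], 0],
  ],
  newtons=60,
)

```text
clock: 37.48
position: [0.4287, 0.3566, 0.0208]
ee_rot: [-1.792, -2.564, -0.018]
force: [-1.2, 0.1, 7.9]
width: 0.342
gripper_force: 60.0
```

>>> jog_arm(
  rows=[
    [[0, 0, 2], [0, 0, 0], 0],
    [[0, 0, 6], [0, 0, 0], 0],
    [[0, 0, 11], [0, 0, 0], 0],
    [[0, -4, 16], [0, 0, 0], 0],
    [[0, -9, 20], [0, 0, 0], 0],
    [[0, -15, 22], [0, 0, -5], 0],
    [[0, -21, 22], [0, 0, -15], 0],
    [[0, -26, 22], [0, 0, -25], 0],
  ],
)

```text
clock: 38.48
position: [0.4277, 0.0932, 0.2407]
ee_rot: [-2.313, -2.107, -0.021]
force: [1.2, 0.2, -0.0]
width: 0.343
gripper_force: 60.0
```

>>> jog_arm(
  rows=[
    [[3, -3, -3], [0, 0, -10], 0],
    [[6, -6, -8], [0, 0, -20], 0],
    [[8.3, -7.1, -12], [0, 0, -24.9], 0],
    [[8.3, -7.1, -16], [0, 0, -24.9], 0],
    [[8.3, -7.1, -18.5], [0, 0, -24.9], 0],
    [[8.3, -7.1, -18.5], [0, 0, -24.9], 0],
    [[8.3, -7.1, -18.5], [0, 0, -24.9], 0],
  ],
)

```text
clock: 39.35
position: [0.5118, 0.025, 0.0562]
ee_rot: [-2.711, -1.571, -0.024]
force: [0.5, 0.3, -1.1]
width: 0.339
gripper_force: 60.0
```

Run:
```python
from h import *
d,W,H=held("red",.021);print(arm.observe()["force"]);cv2.imwrite("pics/w9.png",d["img"][...,::-1])
```

```text
pos [0.51177706 0.02504457 0.05621773] tcp case [[-138.65763359   58.07992865]] toolz [ 0.01   0.014 -1.   ] tooly yaw -29.81 w 0.33883743082061174
plate case (array([-116.8,   67.1]), 0.4, 80.2, 20.0) xmin -156.17429823770198 z 0.04380609180769822 4586
slope [ 0.00203246 -0.11347273]
fin 2260 (array([-132.5,   58.5]), 3.1, 47.9, 21.1)
[ 0.44506284 -0.68003447  0.07325979]
```

View pics/w9.png

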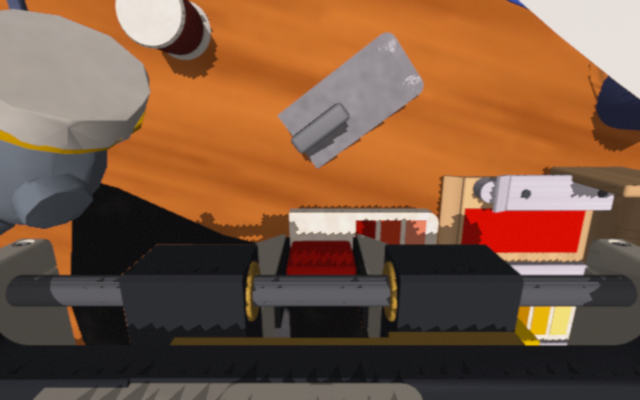

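Run:
```python
from h import *
s=arm.observe();print(tocase(s["position"]),s["position"])
d,W,H=look("wrist");q=tocase(W.reshape(-1,3)).reshape(W.shape[:2]+(2,));z=W[...,2]
for a in range(-40,20,10):
    m=(z>.021)&(z<.034)&(abs(q[...,0]-a)<5)&(q[...,1]>62)&(q[...,1]<100);k=(z>.005)&(z<.018)&(abs(q[...,0]-a)<5)&(q[...,1]>30)&(q[...,1]<80)&(H[...,1]>150)
    print(a,"lip y",np.percentile(q[m][:,1],[1,50,99]).round(1) if m.sum()>9 else 0,z[m].mean(),"floor",np.percentile(q[k][:,1],[1,99]).round(1) if k.sum()>9 else 0)
m=(z>s["position"][2]-.022)&(z<s["position"][2]-.004)&(q[...,0]<-70)&(q[...,0]>-160)&(q[...,1]>50)&(q[...,1]<90)&(H[...,2]>100)
for a in(-150,-130,-110,-90): t=m&(abs(q[...,0]-a)<6);print(a,np.percentile(q[t][:,1],[97,99,100]),[np.median(z[t&(abs(q[...,1]-y)<2)]).round(4) for y in(66,70,74)])
```

```text
[[-138.58383971   58.32108708]] [0.51196215 0.02521588 0.05633064]
-40 lip y [73.5 84.1 93.9] 0.026147353156664898 floor [47.1 70.3]
-30 lip y [73.5 84.1 94.1] 0.026353757911154744 floor [42.2 69.5]
-20 lip y [73.5 84.4 94.2] 0.02649589167173713 floor [41.1 68.9]
-10 lip y [73.4 84.5 94.4] 0.02633723047034738 floor [41.  68.9]
0 lip y [73.7 86.4 96.3] 0.02687660225357225 floor [41.3 69.1]
10 lip y [73.6 82.6 96.6] 0.026659053449763888 floor [41.3 69.1]
-150 [76.82243182 76.88326108 77.07819033] [np.float64(0.044), np.float64(0.044), np.float64(0.044)]
-130 [76.93384283 77.13343946 77.30162536] [np.float64(0.044), np.float64(0.0439), np.float64(0.0439)]
-110 [77.148835   77.23267613 77.38738698] [np.float64(0.0442), np.float64(0.0443), np.float64(0.0439)]
-90 [77.18430958 77.31194555 77.4597394 ] [np.float64(0.0442), np.float64(0.0442), np.float64(0.044)]
```

Red is level and aligned to within about 1 mm; rail edge reads 73.5 mm as specified. In it goes.

>>> jog_arm(
  rows=[
    [[-0.06, -0.12, -1], [0, 0, -0.3], 0],
    [[-0.06, -0.12, -2.05], [0, 0, -0.3], 0],
    [[-0.06, -0.12, -2.05], [0, 0, -0.3], 0],
    [[0.9, -0.7, -2.05], [0, 0, -0.3], 0],
    [[1.8, -1.2, -2.05], [0, 0, -0.3], 0],
    [[2.7, -1.7, -2.05], [0, 0, -0.3], 0],
    [[3.5, -2.2, -2.05], [0, 0, -0.3], 0],
    [[3.5, -2.2, -2.05], [0, 0, -0.3], 0],
  ],
)

```text
clock: 40.45
position: [0.5468, 0.0023, 0.0343]
ee_rot: [-2.716, -1.564, -0.022]
force: [0.6, -0.3, -0.2]
width: 0.345
gripper_force: 60.0
```

Run:
```python
from h import *
d,W,H=held("red",.0205);print(arm.observe()["force"])
```

```text
pos [0.54678557 0.0023379  0.03431143] tcp case [[-96.97875495  56.06509934]] toolz [ 0.009  0.013 -1.   ] tooly yaw -30.14 w 0.34544161633522225
plate case (array([-66.1,  73.7]), 179.7, 98.3, 41.3) xmin -113.86901496094644 z 0.021798996113629066 8020
slope [-0.01341194  0.02686881]
fin 2264 (array([-95.4,  56.9]), 0.8, 56.6, 20.9)
[-0.97850431  1.00404923 -0.94620244]
```

>>> jog_arm(
  rows=[
    [[0.8, -0.45, -0.1], [0, 0, 0], 0],
    [[1.6, -0.95, -0.1], [0, 0, 0], 0],
    [[2.4, -1.4, -0.1], [0, 0, 0], 0],
    [[2.4, -1.4, -0.1], [0, 0, 0], 0],
  ],
)

```text
clock: 41.0
position: [0.5709, -0.0116, 0.0333]
ee_rot: [-2.716, -1.564, -0.023]
force: [-0.4, -0.1, -0.6]
width: 0.341
gripper_force: 60.0
```

>>> jog_arm(
  rows=[
    [[0, 0, 0], [0, 0, 0], 0.5],
    [[0, 0, 0], [0, 0, 0], 0.5],
    [[0, 0, 2], [0, 0, 0], 0.5],
    [[0, 0, 6], [0, 0, 0], 0.2],
    [[-3, 1.7, 8], [0, 0, 0], 0],
    [[-5, 2.9, 8], [0, 0, 0], 0],
    [[-5, 2.9, 8], [0, 0, 0], 0],
  ],
)

```text
clock: 41.88
position: [0.5191, 0.0193, 0.1143]
ee_rot: [-2.713, -1.565, -0.024]
force: [1.0, -0.3, -0.7]
width: 0.116
gripper_force: 0.0
```

Run:
```python
from h import *
s=arm.observe();print(s["position"],tocase(s["position"]))
d,W,H=look("wrist");q=tocase(W.reshape(-1,3)).reshape(W.shape[:2]+(2,));b=fincol(W,H,"red",.045,.062,O-.07*EX+.056*EY,.05);print(b.sum(),rect(q[b]/1000) if b.sum()>9 else 0)
```

```text
[0.51914278 0.01930569 0.11433031] [[-129.40485857   56.82505829]]
735 (array([-73.8,  55. ]), 1.1, 32.0, 10.1)
```

Red's fin is at −74 with the plate well under the rails. I push it home from behind with closed fingers.

>>> jog_arm(
  rows=[
    [[0, -0.1, -4], [-4, -6.9, 0], 0],
    [[0, -0.1, -8.1], [-4, -6.9, 0], 0],
    [[0, -0.1, -8.1], [-4, -6.9, 0], 0],
    [[1.2, -0.8, -8.1], [-4, -6.9, 0], 0],
    [[2.4, -1.5, -8.1], [-4, -6.9, 0], 0],
    [[3.3, -2.0, -8.1], [-4, -6.9, 0], 0],
    [[4.1, -2.5, -8.1], [-4, -6.9, 0], 0],
    [[4.6, -2.75, -8.1], [-4, -6.9, 0], 0],
  ],
)

```text
clock: 42.92
position: [0.5666, -0.0099, 0.0324]
ee_rot: [2.622, 1.512, 0.127]
force: [-0.4, 0.6, 1.6]
width: 0.004
gripper_force: 0.3
```

Run:
```python
from h import *
s=arm.observe();print(s["position"],tocase(s["position"]),s["force"])
d,W,H=look("wrist");q=tocase(W.reshape(-1,3)).reshape(W.shape[:2]+(2,));b=fincol(W,H,"red",.045,.062,O-.05*EX+.056*EY,.05);print(b.sum(),rect(q[b]/1000) if b.sum()>9 else 0)
cv2.imwrite("pics/w10.png",d["img"][...,::-1])
```

```text
[ 0.56662978 -0.00991264  0.03239647] [[-73.6656314   55.45929818]] [-0.36273416  0.58583361  1.58511698]
37 (array([-77.5,  64.8]), 1.5, 2.7, 1.1)
```

>>> jog_arm(
  rows=[
    [[0.2, -0.1, 0], [0, 0, 0], 0],
    [[0.4, -0.2, 0], [0, 0, 0], 0],
    [[0.55, -0.3, 0], [0, 0, 0], 0],
    [[0.7, -0.4, 0], [0, 0, 0], 0],
    [[0.8, -0.45, 0], [0, 0, 0], 0],
  ],
)

```text
clock: 43.6
position: [0.5741, -0.0139, 0.0322]
ee_rot: [2.621, 1.512, 0.127]
force: [-0.8, 0.1, 0.1]
width: 0.006
gripper_force: 0.2
```

>>> jog_arm(
  rows=[
    [[0.2, -0.1, 0], [0, 0, 0], 0],
    [[0.4, -0.2, 0], [0, 0, 0], 0],
    [[0.55, -0.3, 0], [0, 0, 0], 0],
    [[0.7, -0.4, 0], [0, 0, 0], 0],
  ],
)

```text
clock: 44.1
position: [0.5768, -0.0153, 0.031]
ee_rot: [2.628, 1.518, 0.12]
force: [-18.7, 10.4, 16.9]
width: -0.001
gripper_force: 10.9
```

Run:
```python
from h import *
s=arm.observe();print(s["position"],tocase(s["position"]),s["force"])
d,W,H=look("top");q=tocase(W.reshape(-1,3)).reshape(W.shape[:2]+(2,));z=W[...,2]
m=(z>.1)&(q[...,0]>-10)&(q[...,0]<130)&(abs(q[...,1])<97)&(z<.25);print("high",m.sum())
b=fincol(W,H,"red",.04,.065,O-.04*EX+.056*EY,.05);print(b.sum(),rect(q[b]/1000) if b.sum()>4 else 0)
d,W,H=look("scene");cv2.imwrite("pics/s1.png",cv2.resize(d["img"][170:330,310:510,::-1],None,fx=4,fy=3.7,interpolation=cv2.INTER_CUBIC)[:600])
```

```text
[ 0.57682209 -0.01527345  0.03098827] [[-62.16008937  55.9530199 ]] [-18.69019251  10.43701735  16.93541328]
high 1754
0 0
```

View pics/s1.png

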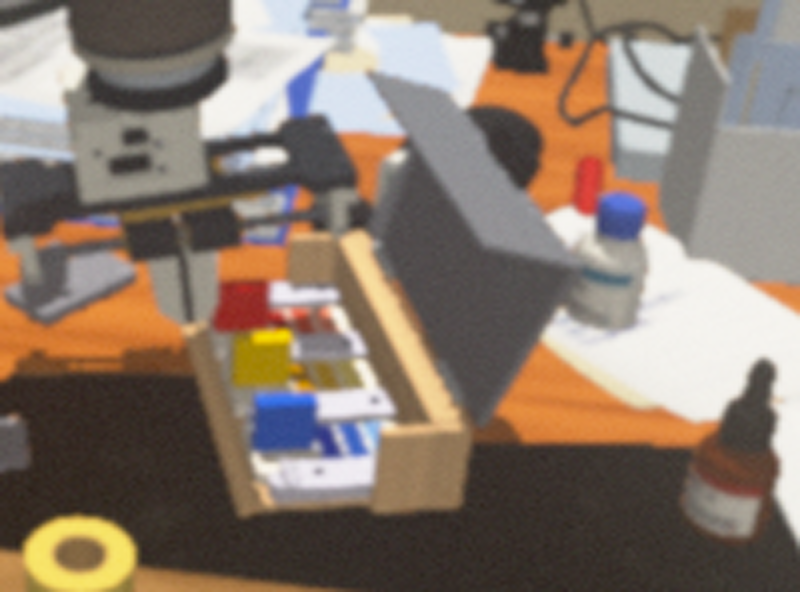

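The push met 21 N at the back stop and all three fins look in line (red (240,305), yellow (262,357), blue (285,420)). I retreat, verify, and measure the lid.

>>> jog_arm(
  rows=[
    [[-1, 0.6, 0], [0, 0, 0], 0],
    [[-3, 1.7, 2], [0, 0, 0], 0],
    [[-3, 1.7, 8], [4, 6.9, 0], 0],
    [[-3, 1.7, 14], [4, 6.9, 0], 0],
    [[-3, 1.7, 20], [4, 6.9, 0], 0],
    [[-3, -1, 26], [4, 6.9, 0], 0],
    [[-3, -4, 30], [4, 6.9, 0], 0],
    [[-3, -4, 30], [4, 6.9, 0], 0],
  ],
)

```text
clock: 45.2
position: [0.5522, -0.062, 0.336]
ee_rot: [-2.723, -1.56, -0.032]
force: [-0.1, 0.2, -1.3]
width: 0.009
gripper_force: 0.0
```

Run:
```python
from h import *
s=arm.observe();print(s["position"],tocase(s["position"]))
for n in("wrist","top"):
    d,W,H=casefins(n)
    q=tocase(W.reshape(-1,3)).reshape(W.shape[:2]+(2,));z=W[...,2]
    for y in(-80,-40,40,80):
        m=(q[...,0]>0)&(q[...,0]<140)&(abs(q[...,1]-y)<8)&(z>.08)&(z<.22)
        if m.sum()>10: t=np.c_[q[m][:,0],z[m]*1000];print(n,y,"x",np.percentile(t[:,0],[1,99]).round(0),"z",np.percentile(t[:,1],[1,99]).round(0), "top pt",t[t[:,1].argmax()].round(0))
cv2.imwrite("pics/top3.png",d["img"][...,::-1]);greys(W,H,(.40,0),.06);greys(W,H,(.55,.08),.05)
```

```text
[ 0.55224435 -0.06198729  0.3360285 ] [[-59.90401255   3.21633942]]
fin (array([-63.7,  54.2]), 179.9, 30.9, 8.9) z 0.0542 hsv [  1. 229. 230.] 195
fin (array([-33. ,   1.2]), 0.1, 30.4, 10.3) z 0.0534 hsv [ 26. 255. 240.] 205
fin (array([-32.3, -54.5]), 0.4, 31.5, 9.2) z 0.0533 hsv [109. 215. 121.] 187
wrist -80 x [55. 88.] z [ 81. 168.] top pt [ 64. 168.]
wrist -40 x [39. 87.] z [ 81. 177.] top pt [ 40. 177.]
wrist 40 x [38. 87.] z [ 81. 177.] top pt [ 39. 178.]
wrist 80 x [38. 86.] z [ 81. 177.] top pt [ 39. 178.]
fin (array([-63. ,  56.1]), 1.0, 31.6, 9.0) z 0.0532 hsv [  2. 189. 216.] 52
top 40 x [39. 88.] z [ 81. 178.] top pt [ 43. 179.]
top 80 x [38. 87.] z [ 81. 177.] top pt [ 38. 179.]
grey (array([397.2,  -1.4]), 150.5, 31.9, 9.7) case [-224.6  -22. ] z 0.0401 62
grey (array([542.5,  81.9]), 6.1, 32.1, 10.2) case [-141.4  122.8] z 0.0398 60
```

Red now reads 30 mm short — knocked or dragged back as I left. I push it home again with a gentler retreat.

>>> jog_arm(
  rows=[
    [[-1.3, 3, -5], [0, 0, 0], 0],
    [[-1.3, 6.8, -10], [-3, -5.2, 0], 0],
    [[-1.3, 6.8, -16], [-3, -5.2, 0], 0],
    [[-1.3, 6.8, -22], [-3, -5.2, 0], 0],
    [[-1.3, 6.8, -27], [-3, -5.2, 0], 0],
    [[-1.3, 6.8, -29.8], [-3, -5.2, 0], 0],
    [[-1.3, 6.8, -29.8], [-3, -5.2, 0], 0],
    [[-0.3, 6.2, -29.8], [-3, -5.2, 0], 0],
  ],
)

```text
clock: 46.3
position: [0.5478, 0.0046, 0.0345]
ee_rot: [2.648, 1.529, 0.101]
force: [0.3, 0.1, 0.7]
width: 0.004
gripper_force: 0.0
```

Run:
```python
from h import *
s=arm.observe();print(s["position"],tocase(s["position"]),s["force"])
```

```text
[0.54782102 0.00455836 0.03449341] [[-97.2007781  58.5050342]] [0.26865337 0.06226428 0.71516763]
```

>>> jog_arm(
  rows=[
    [[0.3, -0.4, 0], [0, 0, 0], 0],
    [[0.8, -0.75, 0], [0, 0, 0], 0],
    [[1.4, -1.1, 0], [0, 0, 0], 0],
    [[2.0, -1.45, 0], [0, 0, 0], 0],
    [[2.5, -1.75, 0], [0, 0, 0], 0],
    [[2.8, -1.9, 0], [0, 0, 0], 0],
    [[3.0, -2.05, 0], [0, 0, 0], 0],
    [[3.1, -2.1, 0], [0, 0, 0], 0],
  ],
)

```text
clock: 47.3
position: [0.5762, -0.0152, 0.0334]
ee_rot: [2.653, 1.531, 0.097]
force: [-12.6, 7.2, 10.0]
width: 0.002
gripper_force: 7.1
```

>>> jog_arm(
  rows=[
    [[-0.4, 0.25, 0], [0, 0, 0], 0],
    [[-0.8, 0.5, 0], [0, 0, 0], 0],
    [[-0.8, 0.5, 0], [0, 0, 0], 0],
  ],
)

```text
clock: 47.68
position: [0.5709, -0.0118, 0.0343]
ee_rot: [2.648, 1.527, 0.102]
force: [0.3, -0.1, -0.7]
width: 0.002
gripper_force: 0.0
```

Run:
```python
from h import *
s=arm.observe();print(s["position"],tocase(s["position"]),s["force"])
d,W,H=look("scene");q=tocase(W.reshape(-1,3)).reshape(W.shape[:2]+(2,));z=W[...,2]
for c,y in(("red",.056),("yellow",0),("blue",-.056)):
    b=fincol(W,H,c,.04,.057,O-.045*EX+y*EY,.04);print(c,b.sum(),rect(q[b]/1000) if b.sum()>4 else 0)
```

```text
[ 0.57094503 -0.01176445  0.03428242] [[-69.00457506  56.02948369]] [ 0.26878433 -0.1271646  -0.694694  ]
red 103 (array([-32.6,  53.5]), 4.0, 31.2, 12.7)
yellow 123 (array([-31.9,  -0.5]), 4.1, 31.7, 10.2)
blue 117 (array([-31.1, -56. ]), 178.2, 29.5, 11.1)
```

>>> jog_arm(
  rows=[
    [[-1, 0.6, 0.3], [0, 0, 0], 0],
    [[-2, 1.2, 3], [0, 0, 0], 0],
    [[-2, 1.2, 9], [1.5, 2.6, 0], 0],
    [[-2, 1.2, 15], [3, 5.2, 0], 0],
    [[-2, 1.2, 21], [3, 5.2, 0], 0],
    [[-2, -2, 27], [3, 5.2, 0], 0],
    [[-2, -4, 30], [3, 5.2, 0], 0],
    [[-2, -4, 30], [3, 5.2, 0], 0],
  ],
)

```text
clock: 48.72
position: [0.5514, -0.0545, 0.3369]
ee_rot: [-2.72, -1.561, -0.029]
force: [0.6, 0.3, 0.6]
width: 0.006
gripper_force: 0.0
```

Run:
```python
from h import *
s=arm.observe();print(s["position"],tocase(s["position"]))
d,W,H=casefins("wrist")
th=np.linspace(1.86,-.02,20);u=np.c_[-np.cos(th),np.sin(th)];n=np.c_[np.sin(th),np.cos(th)]
P=np.array([48,62])+100*u+(6+15*np.sin(th))[:,None]*n
y=-45
for t,(x,z) in zip(th,P):
    w=O+EX*x/1000+EY*y/1000;print(t.round(2),round(x),round(z),w.round(4))
```

```text
[ 0.55142607 -0.054477    0.33690389] [[-64.38905653   9.29568139]]
fin (array([-33. ,  54.4]), 0.6, 31.0, 10.0) z 0.0539 hsv [  1. 230. 228.] 201
fin (array([-32.9,   1.5]), 0.2, 30.6, 9.5) z 0.0539 hsv [ 26. 255. 245.] 189
fin (array([-32.4, -54.3]), 180.0, 30.7, 9.1) z 0.0533 hsv [109. 215. 119.] 183
1.86 96 152 [ 0.6628 -0.1821]
1.76 87 156 [ 0.6552 -0.1777]
1.66 78 160 [ 0.6472 -0.173 ]
1.56 68 162 [ 0.6387 -0.1681]
1.46 58 164 [ 0.63  -0.163]
1.37 48 164 [ 0.6211 -0.1579]
1.27 37 163 [ 0.6121 -0.1526]
1.17 27 162 [ 0.6031 -0.1473]
1.07 17 159 [ 0.5941 -0.1422]
0.97 7 155 [ 0.5854 -0.1371]
0.87 -3 150 [ 0.5771 -0.1322]
0.77 -12 144 [ 0.5692 -0.1277]
0.67 -21 136 [ 0.5619 -0.1234]
0.57 -28 128 [ 0.5553 -0.1195]
0.47 -35 119 [ 0.5495 -0.1162]
0.38 -41 109 [ 0.5445 -0.1133]
0.28 -45 99 [ 0.5405 -0.1109]
0.18 -49 88 [ 0.5375 -0.1092]
0.08 -51 77 [ 0.5356 -0.1081]
-0.02 -52 66 [ 0.5347 -0.1076]
```

All three are home (fins −33.0, −32.9, −32.4 mm). Now behind the lid to close it.

>>> jog_arm(
  rows=[
    [[4, -4, 0], [0, 0, 0], 0],
    [[8, -8, 0], [0, 0, 0], 0],
    [[12, -12, 0], [0, 0, 0], 0],
    [[13.6, -14.2, -2], [0, 0, 0], 0],
    [[13.6, -14.2, -8], [0, 0, 0], 0],
    [[13.6, -14.2, -14], [0, 0, 0], 0],
    [[13.6, -14.2, -18], [0, 0, 0], 0],
    [[13.6, -14.2, -18], [0, 0, 0], 0],
  ],
)

```text
clock: 49.78
position: [0.6847, -0.1911, 0.1493]
ee_rot: [-2.709, -1.561, -0.014]
force: [-0.1, 0.3, 0.5]
width: 0.004
gripper_force: 0.0
```

>>> jog_arm(
  rows=[
    [[-1.1, 0.5, 0.2], [0, 0, 0], 0],
    [[-2.2, 0.9, 0.4], [0, 0, 0], 0],
    [[-2.95, 1.35, 0.7], [0, 0, 0], 0],
    [[-3.75, 1.8, 1.0], [0, 0, 0], 0],
    [[-4.6, 2.3, 1.3], [0, 0, 0], 0],
    [[-5.5, 2.8, 1.4], [0, 0, 0], 0],
    [[-6.4, 3.3, 1.4], [0, 0, 0], 0],
    [[-7.3, 3.8, 1.4], [0, 0, 0], 0],
  ],
)

```text
clock: 50.78
position: [0.6141, -0.1556, 0.1688]
ee_rot: [-2.716, -1.565, -0.024]
force: [2.1, -0.6, 1.5]
width: 0.007
gripper_force: 1.1
```

>>> jog_arm(
  rows=[
    [[-1.1, 0.6, -0.7], [0, 0, 0], 0],
    [[-2.0, 1.2, -1.0], [0, 0, 0], 0],
    [[-2.9, 1.7, -1.4], [0, 0, 0], 0],
    [[-3.7, 2.2, -1.9], [0, 0, 0], 0],
    [[-4.5, 2.7, -2.5], [0, 0, 0], 0],
    [[-5.2, 3.1, -3.3], [0, 0, 0], 0],
    [[-5.9, 3.5, -4.1], [0, 0, 0], 0],
    [[-6.5, 3.8, -5.0], [0, 0, 0], 0],
  ],
)

```text
clock: 51.78
position: [0.5387, -0.1127, 0.1169]
ee_rot: [-2.698, -1.554, -0.008]
force: [-38.0, 19.1, 36.9]
width: 0.003
gripper_force: 28.2
```

Run:
```python
from h import *
s=arm.observe();print(s["position"],s["force"],s["ft_torque"])
d,W,H=look("scene");q=tocase(W.reshape(-1,3)).reshape(W.shape[:2]+(2,));z=W[...,2]
for y in(-90,-75,-60):
    m=(q[...,0]>-90)&(q[...,0]<120)&(abs(q[...,1]-y)<6)&(z>.07)&(z<.2)
    if m.sum()>10:
        t=np.c_[q[m][:,0],z[m]*1000]
        for a in range(-90,120,15):
            k=t[abs(t[:,0]-a)<7]
            if len(k)>4: print(y,a,k[:,1].min().round(0),k[:,1].max().round(0))
cv2.imwrite("pics/s2.png",cv2.resize(d["img"][170:330,310:510,::-1],None,fx=4,fy=3.7,interpolation=cv2.INTER_CUBIC)[:600])
```

```text
[ 0.53871041 -0.11269582  0.11689708] [-38.0002304   19.10556409  36.90207921] [4.12528914 7.85723993 0.16890489]
-90 -75 190.0 198.0
-90 -60 92.0 199.0
-90 -45 96.0 200.0
-90 -30 123.0 200.0
-90 -15 116.0 200.0
-90 0 102.0 115.0
-90 15 89.0 105.0
-90 30 76.0 200.0
-90 45 71.0 200.0
-75 -90 196.0 199.0
-75 -75 189.0 200.0
-75 -60 92.0 102.0
-75 -45 102.0 200.0
-75 -30 122.0 134.0
-75 -15 117.0 199.0
-75 0 105.0 200.0
-75 15 94.0 200.0
-75 30 81.0 200.0
-75 45 70.0 79.0
-60 -75 180.0 199.0
-60 -60 93.0 171.0
-60 -45 104.0 199.0
-60 -30 123.0 173.0
-60 -15 117.0 127.0
-60 0 105.0 115.0
-60 15 93.0 104.0
-60 30 82.0 199.0
-60 45 71.0 80.0
```

View pics/s2.png

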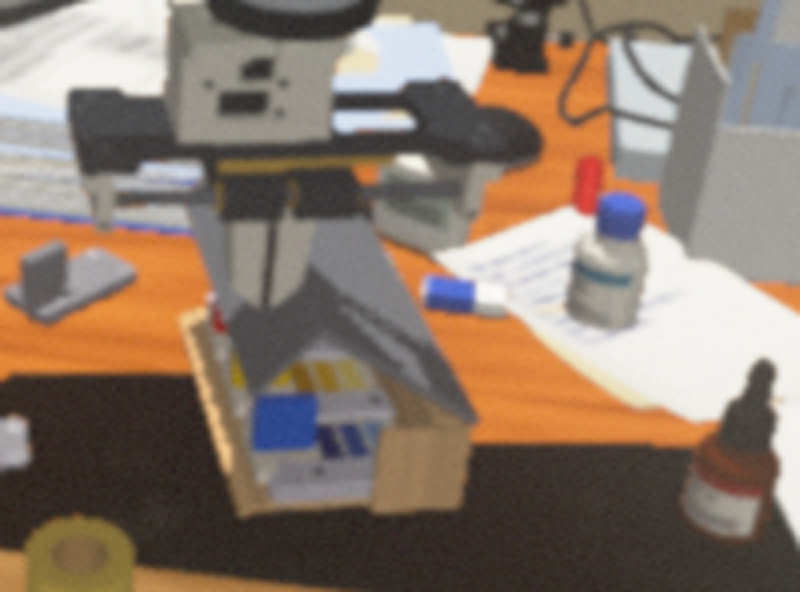

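The finger slipped over the lid's front edge and bears on the skirt (lid at about 0.65 rad, finger at (270,290)). I back off and press on the outer face instead.

>>> jog_arm(
  rows=[
    [[-1.5, 0.9, 0.8], [0, 0, 0], 0],
    [[-3, 1.7, 1.5], [0, 0, 0], 0],
    [[-3, 1.7, 4], [0, 0, 0], 0],
    [[-3, 1.7, 7], [0, 0, 0], 0],
    [[-1, 0.6, 7], [0, 0, 0], 0],
    [[1.8, -0.8, 7], [0, 0, 0], 0],
    [[1.8, -0.8, 7], [0, 0, 0], 0],
    [[1.8, -0.8, 7], [0, 0, 0], 0],
  ],
)

```text
clock: 52.82
position: [0.5658, -0.1257, 0.1877]
ee_rot: [-2.715, -1.563, -0.02]
force: [0.7, -0.0, 0.6]
width: 0.004
gripper_force: 0.0
```

Run:
```python
from h import *
s=arm.observe();print(s["position"],tocase(s["position"]),s["force"])
d,W,H=look("scene");q=tocase(W.reshape(-1,3)).reshape(W.shape[:2]+(2,));z=W[...,2]
m=(abs(q[...,1]+80)<8)&(z>.064)&(z<.18)&(q[...,0]<50)&(q[...,0]>-20);t=np.c_[q[m][:,0],z[m]*1000]
for a in range(-15,50,15):
    k=t[abs(t[:,0]-a)<4]; print(a,np.percentile(k[:,1],[10,50,90]).round(0) if len(k)>3 else 0)
```

```text
[ 0.56578929 -0.12572078  0.18767966] [[-16.13824417 -45.05354044]] [ 0.71563672 -0.00720345  0.58588686]
-15 [118. 120. 122.]
0 [107. 109. 111.]
15 [ 95.  97. 100.]
30 [83. 86. 88.]
45 [73. 74. 78.]
```

>>> jog_arm(
  rows=[
    [[0, 0, -3], [0, 0, 0], 0],
    [[0, 0, -5.3], [0, 0, 0], 0],
    [[0, 0, -6.2], [0, 0, 0], 0],
    [[0, 0, -6.9], [0, 0, 0], 0],
    [[0, 0, -7.6], [0, 0, 0], 0],
    [[0, 0, -8.3], [0, 0, 0], 0],
    [[0, 0, -9.0], [0, 0, 0], 0],
    [[0, 0, -9.6], [0, 0, 0], 0],
  ],
)

```text
clock: 53.88
position: [0.567, -0.1259, 0.0918]
ee_rot: [-2.715, -1.564, -0.022]
force: [-0.3, 0.1, 0.8]
width: 0.006
gripper_force: 0.7
```

>>> jog_arm(
  rows=[
    [[0, 0, -0.6], [0, 0, 0], 0],
    [[0, 0, -1.2], [0, 0, 0], 0],
    [[0, 0, -1.7], [0, 0, 0], 0],
    [[0, 0, -2.1], [0, 0, 0], 0],
    [[0, 0, -2.4], [0, 0, 0], 0],
    [[0, 0, -2.4], [0, 0, 0], 0],
  ],
)

```text
clock: 54.62
position: [0.5669, -0.1259, 0.0684]
ee_rot: [-2.715, -1.564, -0.022]
force: [-2.4, 1.4, 5.1]
width: 0.005
gripper_force: 2.2
```

>>> jog_arm(
  rows=[
    [[0, 0, -0.15], [0, 0, 0], 0],
    [[0, 0, -0.3], [0, 0, 0], 0],
    [[0, 0, -0.3], [0, 0, 0], 0],
    [[0, 0, 2], [0, 0, 0], 0],
    [[0, 0, 8], [0, 0, 0], 0],
    [[-3, 0, 14], [0, 0, 0], 0],
    [[-9, 3, 18], [0, 0, 0], 0],
    [[-15, 6, 20], [0, 0, 0], 0],
  ],
)

```text
clock: 55.62
position: [0.4513, -0.0823, 0.2577]
ee_rot: [-2.721, -1.563, -0.024]
force: [0.4, 1.3, 2.3]
width: 0.005
gripper_force: 0.0
```

Run:
```python
from h import *
d,W,H=look("top");q=tocase(W.reshape(-1,3)).reshape(W.shape[:2]+(2,));z=W[...,2]
m=(abs(q[...,1])<85)&(z>.055)&(z<.09)&(q[...,0]<40)&(q[...,0]>-52);print("lid",m.sum(),np.linalg.lstsq(np.c_[q[m],np.ones(m.sum())],z[m]*1000,rcond=None)[0])
greys(W,H,(.40,0),.06);greys(W,H,(.55,.08),.05)
for n,p in dict(spool=(.5008,.1674)).items():
    s=(np.hypot(W[...,0]-p[0],W[...,1]-p[1])<.03)&(z>.036)&(z<.05);print(n,rect(W[s]))
cv2.imwrite("pics/top4.png",cv2.resize(d["img"][100:280,220:500,::-1],None,fx=2.85,fy=2.85,interpolation=cv2.INTER_CUBIC))
```

```text
lid 2286 [-4.84659428e-05  2.03150965e-03  6.74173635e+01]
grey (array([397.1,  -1.6]), 150.2, 31.4, 10.3) case [-224.9  -22.1] z 0.0398 62
grey (array([542.4,  82. ]), 5.6, 31.5, 10.2) case [-141.5  122.5] z 0.0403 59
spool (array([501.1, 167.4]), 88.1, 29.9, 28.4)
```

View pics/top4.png

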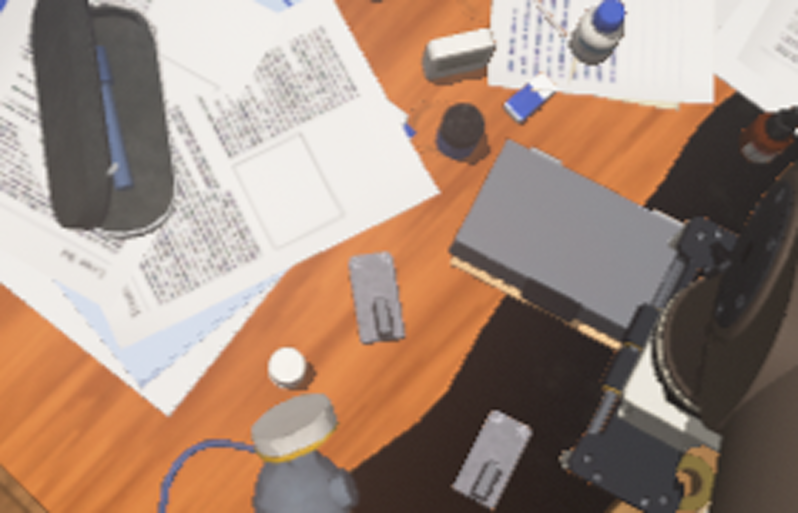

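The lid is level at 67.4 mm with zero slope, so it is shut. Both blanks lie flat and clear (crop (377,297), (490,458)), and the spool and jars are unmoved.

```bash
python3 -c "
from cell import arm
print(arm.sign_off())"
```

```text
the job is handed in; nothing more can be done
None
```

The job is handed in: both grey blanks lie flat on the desk clear of the case, red, yellow and blue are home in their channels, the lid is shut, and the spool and jars are where they were; the sign-off returned no verdict.

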